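Build up the bearing stack on the inclined spindle

TASK

Build up the stack on the leaning spindle of the grey assembly stand: first the ball bearing down onto the shoulder, then the longer of the two plain spacers, and last the blind end cap over the spindle's end, hollow side first, each pushed fully home against the one before. Leave the short spacer and everything else on the table where it is, and let go of the stack when it is complete.

Things in the scene. Friction and masses are not known exactly. Their poses are not given: they have to be found in the camera images.
- stand: Fixed grey assembly stand, base 120 (x) x 100 (y) x 12 mm. Origin at the centre of its underside, z up. Its spindle leans 30 degrees from vertical toward the stand's -x, roughly at the robot. Below the spindle's shoulder is a boss 26 mm in diameter, 22 mm long (a 38 mm collar on its lowest 3 mm), then a block 54 mm square; fingers may pass beside the boss.
- spindle: Fixed steel pin of the stand. Origin: centre of the shoulder face that the stack rests on, 20 mm toward the stand's -x and 95 mm above the table. z: along the pin to its free end; y level. 16 mm in diameter, 46 mm long from the shoulder, the last 6 mm tapering to 9 mm. Origins of the seated parts lie at z = 7 mm (bearing), 24 mm (long spacer), 48 mm (end cap).
- bearing: Loose steel ball bearing, outside 42 mm, bore 19 mm, 14 mm high, with a dark recessed shield between its two races; lies flat on the table. Origin at its centre (7 mm above the underside), z along the bore. Same both ways up. About 70 g.
- long_spacer: Loose plain steel sleeve, outside 34 mm, bore 19 mm, 20 mm high, standing on end. Origin at its centre, z along the bore. Same both ways up. About 60 g.
- short_spacer: Loose plain steel sleeve, outside 34 mm, bore 19 mm, only 10 mm high: not needed, leave it. Origin at its centre.
- end_cap: Loose steel retaining cap, a fluted knob 30 mm in diameter and 28 mm high (slightly domed top, 1.5 mm more), standing with its closed top up. Blind bore 19 mm in diameter, 16 mm deep, open at the underside. Origin at its centre (14 mm above the underside), z along its axis toward the closed top. About 80 g.
- coupling_nut: Bystander: knurled grey nut, 36 mm across, 18 mm high. Origin under its centre.
- torch: Bystander: black hand torch lying down, 103 mm long, 31 mm thick. Origin under its centre.
- wrench: Bystander: small open-ended wrench lying flat, 165 mm long. Origin under its centre.
There are look-alikes about, which are no part of the job. What is shaped like the long_spacer but orange or yellow is not meant.

How it is judged:
By the outcome, as a careful person would: the job done as asked, in the order asked, and still so for the second after the job is handed in, with the robot touching nothing.
It also fails if it takes over 61 s, if anything falls off the work surface, if the arm or the gripper's body presses on something with over 40 N, if the wrist force passes 120 N, or if a joint passes its speed limit or range.

ROBOT

A 6-joint arm with a two-finger parallel gripper is mounted at the origin on a cart in front of the work surface, level with it; the furniture and walls round the work are solid. World frame = base frame: x ahead of the robot, y to its left, z up, the work surface at z = 0. Lengths are in mm, angles in rad, forces in N, time in s.
With the tool pointing down it reaches from about 375 to 825 mm from the base axis. Payload 5.5 kg.
Tool frame: the origin (TCP) lies on the centre line of the jaws, within the pads' length; the fingertips stand 17 mm ahead of it and the grasp point (between the pads) lies 2 mm behind it (r.tip_extent is the z of the fingertips in the tool frame, in mm); z points along the fingers, y is the line along which they close (so a half turn about z gives the same grasp; the last joint's range is limited). The gripper opens to 85 mm and grips with 20 to 120 N. Pads are 22 mm wide; open, the fingers measure 114 mm over their backs; the gripper's body (76 mm by 85 mm) begins 54 mm behind the grasp point. The pads swing forward as they close: fully open they stand 13 mm farther back than shut.
Start: joints at [-1.192, 0.314, -0.047, 1.21, 0, 1.571], TCP at [221.88, -557.462, 248.299] pointing down, gripper open.
Joint ranges: [-2.67, 2.67], [-0.69, 1.73], [-1.03, 1.25], [-2.08, 2.16], [-1.42, 1.45], [-3.14, 3.14]. Speed limits (rad/s): [2.39, 2.39, 3.01, 3.14, 3.14, 3.14].

INTERFACE

Orientations are given as a unit quaternion [x, y, z, w].
In Python, from rig import r, eyes, hand_in gives the robot as it stands.
- The arm moves only by the tool servo_tool, never from a script. Its argument "increments" is a list of rows, each an object of numbers: "rx", "ry", "rz": the turn, a rotation vector about the world's x, y, z in units of pi rad (1.0 is pi rad); "dx", "dy", "dz": the shift along the world's x, y, z in units of 0.08 m (1.0 is 0.08 m); "gripper": the opening, from -1 (shut) to 1 (fully open). In form: [{"rx": .., "ry": .., "rz": .., "dx": .., "dy": .., "dz": .., "gripper": ..}, ...]. A call has 1 to 12 rows; each row is the pose to reach, as a shift and turn from the pose commanded when the call began, turning the shorter way round; what a row does not reach only later rows make up. A row lasts 1/8 s, in which the tool goes at most 62.5 mm and 10.7 degrees, less where a joint would pass 70% of its speed; a pose out of reach is approached as far as the arm can. A call with a number of a shift or a turn outside -1 to 1 is refused whole. A call with a gripper value outside its range is refused whole. The fingers move at their own pace and stop on an object; the grip force is fixed at half the most. Time passes only in rows, so rows that repeat a pose let the fingers close. It gives the time, the measured TCP pose, the force, the opening and the grip force at its end, in the units of the state.
- r.state(): the state, without advancing time (a new reading comes with each control period).
- eyes.snapshot(name): name is "side" or "top" or "wrist"; returns the picture (384x512x3 uint8, blue, green, red); there is no depth.
- eyes.camera_info(name): a dict with "vertical_fov" (degrees; the focal length in pixels is half the picture's height over the tangent of half this angle, whatever the lens; pixels are square), "cx", "cy" (the principal point, pixels), "R" (3x3) and "t" (3): a world point X has camera coordinates R X + t; the wrist camera has in their place "tool_from_camera" (4x4, takes a point from camera to tool coordinates, whose origin is the TCP and whose axes are the flange's). Camera axes: x right, y down, z forward; pixel columns grow to the right and rows downward; lengths in mm; the calibration is good to about 2 mm. A picture is of the moment at which its call begins: read the wrist's pose just before it. camera_info takes no time and is no camera call.
- hand_in(): hands the job in; it is judged then, once.
The state is a dict: "clock": time; "qpos": joint angles; "dq": joint speeds; "tau": joint torques, N m; "tool_pos": TCP position; "orientation": TCP orientation; "force": force on the tool from outside, world axes, zero at the start; "wrist_torque": the same for the moment, N m; "gripper_width": finger opening in mm; "finger_force": force on a finger pad.
Only numpy, scipy, OpenCV 4.12 (cv2) and the standard library are available. Lean on these libraries where they do the work, as an engineer would, in place of code of your own. Each camera call takes 0.05 s, during which the arm holds its last target. There are 200 camera calls.

## Working session

There is one attempt and no reset: what is moved stays moved. The work goes in short steps, Python scripts to look and compute and a tool call to move; the robot and the scene stay as the last step left them, time stands still between calls to the robot, and variables do not carry over. Pictures are saved under pics/ and viewed, at most 10 in all, crops included, and the job is handed in when it is done.

Besides the shell and the picture viewer there is one more tool, called after ">>>" as a command line: name --argument value ..., lists and objects as JSON in quotes. servo_tool: Moves the arm, as the interface text tells. Shifts and turns lie within -1 to 1; 1 stands for 0.08 m of shift or pi rad of turn. Its arguments: {"type":"object","properties":{"increments":{"type":"array"}},"required":["increments"]}

```bash
mkdir -p pics; ls; python3 - <<'E'
from rig import r, eyes
import cv2, numpy as np
s=r.state(); print(s, r.tip_extent)
for n in ("side","top"):
    cv2.imwrite(f"pics/{n}0.png",eyes.snapshot(n))
for n in ("side","top","wrist"):
    print(n,eyes.camera_info(n))
E
```

```text
pics
{'clock': 0.0, 'qpos': array([-1.19201384e+00,  3.14246146e-01, -4.80698530e-02,  1.21020062e+00,
       -2.48467336e-05,  1.57077480e+00]), 'dq': array([-0.00219667, -0.00038943,  0.00010031, -0.00081138, -0.00067417,
       -0.00160306]), 'tau': array([-7.03271689e-04, -5.39597118e+01,  3.39743400e+01,  1.92154746e-02,
       -2.55541936e-04, -1.08495084e-05]), 'tool_pos': array([ 221.6643489 , -556.96435717,  247.42652305]), 'orientation': array([ 9.82116630e-01,  1.88271575e-01, -1.74124357e-04, -8.42429869e-04]), 'force': array([ 0.86736258, -0.13700929, -0.98345517]), 'wrist_torque': array([-0.02339521, -0.06264303, -0.03127381]), 'finger_force': 0.0, 'gripper_width': 85.56064479337927} 17.0
side {'vertical_fov': 55.459465179977684, 'cx': 254.38476578753767, 'cy': 193.5484500808324, 'R': array([[ 0.99473504, -0.1015824 , -0.01353556],
       [-0.07783502, -0.66297793, -0.74458175],
       [ 0.06666262,  0.7417151 , -0.66739404]]), 't': array([-442.76316856,  127.95807857,  840.13543394])}
top {'vertical_fov': 54.76114047956365, 'cx': 251.75027269601964, 'cy': 193.3858700850877, 'R': array([[-0.00113494, -0.99981346,  0.01928101],
       [-0.98504659, -0.00220406, -0.17227406],
       [ 0.17228442, -0.01918821, -0.98486034]]), 't': array([ 48.79293476, 461.37632769, 852.59815425])}
wrist {'vertical_fov': 58.15692528296658, 'cx': 257.1045587893627, 'cy': 195.30931775199647, 'tool_from_camera': array([[ 1.22879125e-03, -9.62945445e-01, -2.69693457e-01,
         6.80546296e+01],
       [ 9.99998994e-01,  9.92178526e-04,  1.01365537e-03,
        -4.35734951e-01],
       [-7.08510762e-04, -2.69694431e-01,  9.62945695e-01,
        -1.26646154e+02],
       [ 0.00000000e+00,  0.00000000e+00,  0.00000000e+00,
         1.00000000e+00]])}
```

View pics/top0.png

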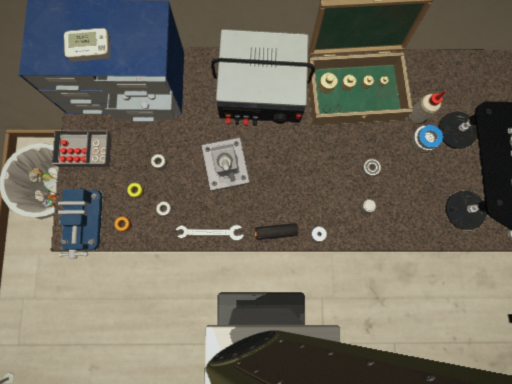

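View pics/side0.png

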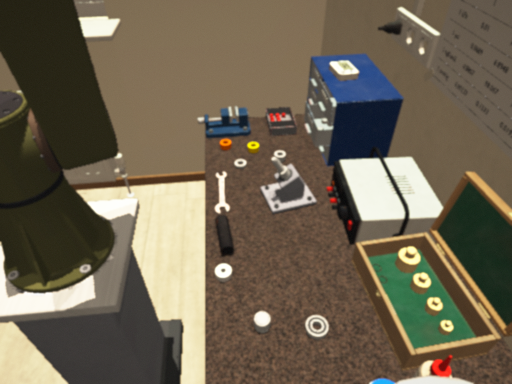

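Top view: bearing (372,167), end cap (369,206), spacer candidates (158,160) and (163,208), yellow and orange decoys, nut (319,234), stand (225,163). Side view: spacers (240,162) and (280,154), cap (262,320), bearing (317,326).

```bash
cat > h.py <<'E'
import numpy as np, cv2
from scipy.spatial.transform import Rotation as Ro
from rig import r, eyes
def cam(n,s=None):
    c=eyes.camera_info(n); f=192/np.tan(np.radians(c["vertical_fov"]/2))
    if n=="wrist":
        s=s or r.state(); T=np.array(c["tool_from_camera"]); Rt=Ro.from_quat(s["orientation"]).as_matrix()
        Rwc=Rt@T[:3,:3]; o=Rt@T[:3,3]+s["tool_pos"]; R=Rwc.T; t=-R@o
    else: R,t=c["R"],c["t"]
    return f,c["cx"],c["cy"],np.array(R),np.array(t)
def ray(C,u,v):
    f,cx,cy,R,t=C; d=R.T@np.array([(u-cx)/f,(v-cy)/f,1]); return -R.T@t,d
def plane(C,u,v,z):
    o,d=ray(C,u,v); return o+d*(z-o[2])/d[2]
def proj(C,X):
    f,cx,cy,R,t=C; p=R@np.asarray(X,float)+t; return np.array([cx+f*p[0]/p[2],cy+f*p[1]/p[2]])
E
python3 - <<'E'
from h import *
T=cam("top");S=cam("side")
top=cv2.imread("pics/top0.png");side=cv2.imread("pics/side0.png")
def blob(im,u,v,h=13,th=130):
    g=cv2.cvtColor(im,cv2.COLOR_BGR2GRAY)[v-h:v+h+1,u-h:u+h+1]
    m=(g>th).astype(np.uint8); c,_=cv2.findContours(m,cv2.RETR_EXTERNAL,cv2.CHAIN_APPROX_NONE)
    c=max(c,key=cv2.contourArea); e=cv2.fitEllipse(c); return np.round(np.add(e[0],(u-h,v-h)),1),np.round(e[1],1),cv2.boundingRect(c)[2:]
for n,a,b,z in [("bearing",(372,167),(317,326),14),("cap",(369,206),(262,320),28),("spA",(158,160),(280,154),20),("spB",(163,208),(240,162),20),("nut",(319,234),(223,271),18)]:
    p=blob(top,*a);q=blob(side,*b)
    print(n,p,q,plane(T,*p[0],z).round(1),plane(S,*q[0],z).round(1),"z10",plane(T,*p[0],10).round(1),plane(S,*q[0],10).round(1))
a=cv2.resize(top[120:200,185:265],(390,390),interpolation=cv2.INTER_CUBIC)
b=cv2.resize(side[145:225,250:330],(390,390),interpolation=cv2.INTER_CUBIC)
cv2.imwrite("pics/c1.png",np.hstack([a,b]))
E
```

```text
bearing (array([371.9, 166.6]), array([15.3, 16.4]), (17, 16)) (array([316.6, 325.3]), array([21.1, 23.9]), (24, 23)) [ 535.2 -254.9   14. ] [ 535.4 -254.4   14. ] z10 [ 536.2 -256.3   10. ] [ 536.3 -252.3   10. ]
cap (array([369.1, 205.3]), array([11.4, 12.1]), (13, 13)) (array([261.8, 318.3]), array([15.7, 16.7]), (18, 17)) [ 434.5 -237.5   28. ] [ 435.  -237.1   28. ] z10 [ 437.1 -243.6   10. ] [ 436.2 -227.    10. ]
spA (array([157.5, 160.4]), array([12.6, 13.3]), (14, 14)) (array([282.6, 158.8]), array([13.8, 22.9]), (23, 18)) [547.5 283.   20. ] [553.5 256.8  20. ] z10 [550.2 285.4  10. ] [556.  270.2  10. ]
spB (array([162.8, 207.9]), array([13. , 13.6]), (15, 14)) (array([239.9, 162.2]), array([ 8. , 12.4]), (13, 9)) [428.5 265.1  20. ] [429.8 255.3  20. ] z10 [429.8 267.3  10. ] [430.4 268.7  10. ]
nut (array([318.9, 233.4]), array([13.9, 14.5]), (15, 15)) (array([222.8, 270.3]), array([14.9, 17.5]), (19, 16)) [ 366.8 -114.4   18. ] [ 367.  -113.8   18. ] z10 [ 367.4 -116.    10. ] [ 366.6 -107.8   10. ]
```

View pics/c1.png

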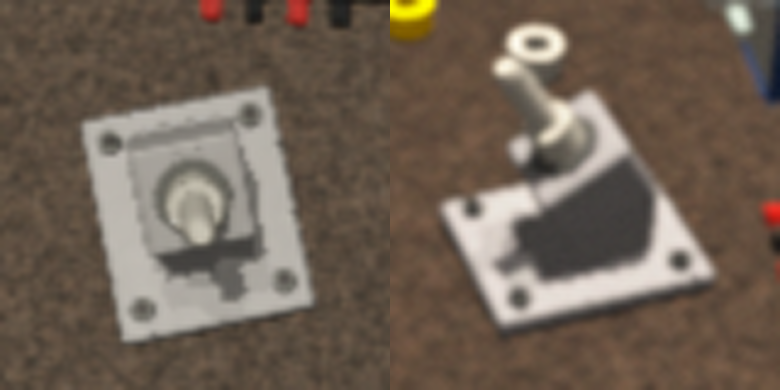

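Crop: base corners left panel (83,123),(270,88),(313,302),(125,341); pin tip about (202,240) left, (115,65) right. spA fits only 20 mm height? Check with the wrist camera on the way.

```bash
python3 - <<'E'
from h import *
T=cam("top");S=cam("side")
k=80/390
tc=np.array([(83,123),(270,88),(313,302),(125,341)])*k+(185,120)
sc=np.array([(50,205),(200,92),(325,275),(110,328)])*k+(250,145)
P=np.array([plane(T,*p,12) for p in tc]);Q=np.array([plane(S,*p,12) for p in sc])
print(P.round(1),P.mean(0));print(Q.round(1),Q.mean(0))
for A,l in ((P,'top'),):
    ex=(A[0]+A[1]-A[2]-A[3]); ey=(A[0]+A[3]-A[1]-A[2]); print(np.degrees(np.arctan2(ex[1],ex[0])),np.degrees(np.arctan2(-ey[0],ey[1])),np.linalg.norm(ex)/2,np.linalg.norm(ey)/2)
    psi=np.arctan2(ex[1],ex[0])
    psi=(psi+np.arctan2(-ey[0],ey[1]))/2
c=P.mean(0);c[2]=0
Rz=Ro.from_euler('z',psi).as_matrix()
o=c+Rz@[-20,0,95];ax=Rz@[-.5,0,np.sqrt(3)/2]
print("psi",np.degrees(psi),"shoulder",o,"axis",ax,"tip",o+46*ax)
for d in (0,46):
  print([( (proj(C,o+d*ax)-b)/k).round(0) for C,b in ((T,(185,120)),(S,(250,145)))])
E
```

```text
[[589.7 174.3  12. ]
 [609.2  77.3  12. ]
 [495.1  54.8  12. ]
 [474.6 150.5  12. ]] [542.16158383 114.23992171  12.        ]
[[476.3 149.8  12. ]
 [575.6 240.5  12. ]
 [612.7  77.4  12. ]
 [495.7  51.4  12. ]] [540.07803423 129.7750654   12.        ]
11.425934740898828 11.725479818438941 116.90810275352308 98.41302396139756
psi 11.575707279668885 shoulder [522.56837551 110.22667021  95.        ] axis [-0.48983021 -0.10033129  0.8660254 ] tip [500.03618594 105.61143098 134.83716857]
[array([197., 208.]), array([150., 124.])]
[array([202., 235.]), array([108.,  69.])]
```

>>> servo_tool --increments '[{"dx": 0.5,"dy": 0.4,"rz": -0.05},{"dx": 1.0,"dy": 1.0,"rz": -0.1},{"dx": 1.0,"dy": 1.0,"rz": -0.17},{"dx": 1.0,"dy": 1.0,"rz": -0.17}]'

```text
$.increments[0]: bad value
```

>>> servo_tool --increments '[{"rx": 0,"ry": 0,"rz": -0.03,"dx": 1,"dy": 0.95,"dz": 0,"gripper": 1},{"rx": 0,"ry": 0,"rz": -0.056,"dx": 1,"dy": 0.95,"dz": 0,"gripper": 1},{"rx": 0,"ry": 0,"rz": -0.056,"dx": 1,"dy": 0.95,"dz": 0,"gripper": 1}]'

```text
clock: 0.48
tool_pos: [303.6, -479.2, 248.0]
orientation: [0.995, 0.103, 0.0, -0.001]
force: [0.1, 0.4, 0.0]
gripper_width: 85.0
finger_force: 0.0
```

>>> servo_tool --increments '[{"rx": 0,"ry": 0,"rz": 0,"dx": 1,"dy": 0.95,"dz": 0,"gripper": 1},{"rx": 0,"ry": 0,"rz": 0,"dx": 1,"dy": 0.95,"dz": 0,"gripper": 1}]'

```text
clock: 0.72
tool_pos: [382.2, -405.0, 248.0]
orientation: [0.995, 0.101, -0.0, -0.0]
force: [-0.2, -0.5, -0.7]
gripper_width: 85.3
finger_force: 0.0
```

>>> servo_tool --increments '[{"rx": 0,"ry": 0,"rz": 0,"dx": 1,"dy": 0.95,"dz": -0.5,"gripper": 0.3},{"rx": 0,"ry": 0,"rz": 0,"dx": 1,"dy": 0.95,"dz": -0.5,"gripper": 0.3}]'

```text
clock: 0.98
tool_pos: [462.7, -328.9, 207.7]
orientation: [0.995, 0.101, 0.0, 0.0]
force: [0.6, -0.7, -0.1]
gripper_width: 55.5
finger_force: 0.0
```

>>> servo_tool --increments '[{"rx": 0,"ry": 0,"rz": 0,"dx": 0.9,"dy": 0.9,"dz": -0.5,"gripper": 0.3},{"rx": 0,"ry": 0,"rz": 0,"dx": 0.9,"dy": 0.9,"dz": -0.5,"gripper": 0.3},{"rx": 0,"ry": 0,"rz": 0,"dx": 0.9,"dy": 0.9,"dz": -0.5,"gripper": 0.3},{"rx": 0,"ry": 0,"rz": 0,"dx": 0.9,"dy": 0.9,"dz": -0.5,"gripper": 0.3}]'

```text
clock: 1.48
tool_pos: [533.4, -258.2, 168.2]
orientation: [0.995, 0.101, -0.0, 0.0]
force: [0.8, -0.1, 0.1]
gripper_width: 55.7
finger_force: 0.0
```

```bash
python3 - <<'E'
from h import *
s=r.state(); C=cam("wrist",s); im=eyes.snapshot("wrist"); cv2.imwrite("pics/w1.png",im)
print(s["tool_pos"], proj(C,[535.3,-254.7,14]), proj(C,[435,-237.4,28]))
g=cv2.cvtColor(im,cv2.COLOR_BGR2GRAY)
cs,_=cv2.findContours((g>120).astype(np.uint8),cv2.RETR_EXTERNAL,cv2.CHAIN_APPROX_NONE)
for c in cs:
    if cv2.contourArea(c)>1500:
        e=cv2.fitEllipse(c); print(e,plane(C,*e[0],14))
E
```

```text
[ 533.37273289 -258.20412744  168.16393155] [253.5486801  179.87471883] [210.8337601  289.76854321]
((307.1681823730469, 327.143310546875), (52.656044006347656, 80.33854675292969), 24.136442184448242) [ 405.49940093 -332.96642959   14.        ]
((245.0502471923828, 143.53042602539062), (306.26544189453125, 638.21826171875), 91.99927520751953) [ 563.51209623 -241.91457047   14.        ]
```

View pics/w1.png

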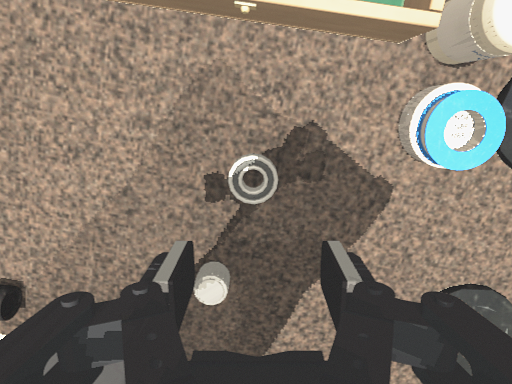

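Wrist view: bearing centred at (253,179), predicted (253.5,179.9), so calibration agrees; cap at (211,283). Descend.

>>> servo_tool --increments '[{"rx": 0,"ry": 0,"rz": 0,"dx": 0.024,"dy": 0.044,"dz": -0.7,"gripper": 0.2},{"rx": 0,"ry": 0,"rz": 0,"dx": 0.024,"dy": 0.044,"dz": -1,"gripper": 0.2}]'

```text
clock: 1.78
tool_pos: [533.9, -254.8, 86.6]
orientation: [0.995, 0.1, -0.001, -0.0]
force: [-0.6, -0.2, 0.4]
gripper_width: 51.3
finger_force: 0.0
```

>>> servo_tool --increments '[{"rx": 0,"ry": 0,"rz": 0,"dx": 0,"dy": 0,"dz": -0.5,"gripper": 0.2},{"rx": 0,"ry": 0,"rz": 0,"dx": 0,"dy": 0,"dz": -0.8,"gripper": 0.2},{"rx": 0,"ry": 0,"rz": 0,"dx": 0,"dy": 0,"dz": -0.8,"gripper": 0.2}]'

```text
clock: 2.15
tool_pos: [533.6, -254.7, 23.1]
orientation: [0.995, 0.1, -0.001, -0.001]
force: [-0.4, 0.5, 0.3]
gripper_width: 51.2
finger_force: 0.0
```

```bash
python3 - <<'E'
from h import *
s=r.state(); C=cam("wrist",s); im=eyes.snapshot("wrist"); cv2.imwrite("pics/w2.png",im)
print(s["tool_pos"],s["force"],s["gripper_width"], proj(C,[535.3,-254.7,14]))
E
```

```text
[ 533.62338619 -254.69031546   23.12266858] [-0.36646399  0.51925053  0.30591841] 51.2236152192416 [258.43777628 258.64132888]
```

View pics/w2.png

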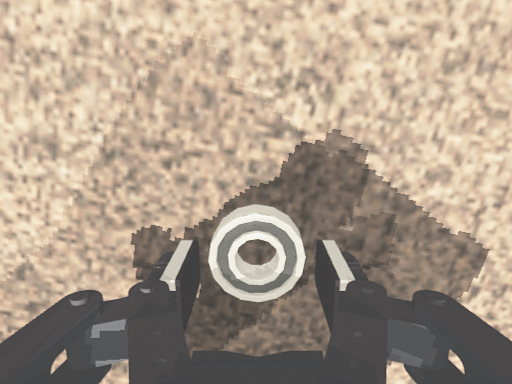

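Wrist view: bearing between the open pads at about (257,252), pads straddle it with margin, slightly low in x. Measure precisely.

```bash
python3 - <<'E'
from h import *
im=cv2.imread("pics/w2.png"); C=cam("wrist")
h=cv2.cvtColor(im,cv2.COLOR_BGR2HSV).astype(int)
m=((h[...,1]<45)&(h[...,2]>165)).astype(np.uint8)
m[:190]=0;m[:,:203]=0;m[:,312:]=0;m[315:]=0
c,_=cv2.findContours(m,cv2.RETR_EXTERNAL,cv2.CHAIN_APPROX_NONE); c=max(c,key=cv2.contourArea)
print(cv2.boundingRect(c),cv2.fitEllipse(c),plane(C,*cv2.fitEllipse(c)[0],14))
g=np.array([proj(C,np.array([535.3,-254.7,14])+21*np.array([np.cos(a),np.sin(a),0])) for a in np.linspace(0,6.28,60)]); print(g.min(0),g.max(0))
E
```

```text
(208, 204, 98, 98) ((256.4200439453125, 253.2404022216797), (95.39431762695312, 96.4726333618164), 176.8717803955078) [ 538.27139221 -253.80899505   14.        ]
[208.80215931 214.01274173] [305.27164007 302.12722528]
```

>>> servo_tool --increments '[{"rx": 0,"ry": 0,"rz": 0,"dx": 0.03,"dy": 0.0,"dz": -0.02,"gripper": 0.2},{"rx": 0,"ry": 0,"rz": 0,"dx": 0.03,"dy": 0.0,"dz": -0.04,"gripper": 0.2}]'

```text
clock: 2.45
tool_pos: [539.5, -254.8, 22.6]
orientation: [0.995, 0.101, 0.001, 0.001]
force: [-0.4, 0.1, 0.7]
gripper_width: 51.4
finger_force: 0.0
```

>>> servo_tool --increments '[{"rx": 0,"ry": 0,"rz": 0,"dx": 0.0,"dy": 0.0,"dz": -0.02,"gripper": 0.2},{"rx": 0,"ry": 0,"rz": 0,"dx": 0.0,"dy": 0.0,"dz": -0.02,"gripper": 0.2}]'

```text
clock: 2.7
tool_pos: [538.2, -253.9, 19.6]
orientation: [0.995, 0.101, 0.0, 0.0]
force: [0.0, -0.7, -0.2]
gripper_width: 51.4
finger_force: 0.0
```

>>> servo_tool --increments '[{"rx": 0,"ry": 0,"rz": 0,"dx": -0.02,"dy": -0.005,"dz": -0.02,"gripper": 0.2},{"rx": 0,"ry": 0,"rz": 0,"dx": -0.02,"dy": -0.005,"dz": -0.02,"gripper": 0.2}]'

```text
clock: 2.95
tool_pos: [536.3, -254.2, 17.7]
orientation: [0.995, 0.101, -0.0, -0.0]
force: [-0.1, -0.3, -0.2]
gripper_width: 51.3
finger_force: 0.0
```

>>> servo_tool --increments '[{"rx": 0,"ry": 0,"rz": 0,"dx": 0,"dy": 0,"dz": -0.02,"gripper": 0.2},{"rx": 0,"ry": 0,"rz": 0,"dx": 0,"dy": 0,"dz": -0.02,"gripper": 0.2},{"rx": 0,"ry": 0,"rz": 0,"dx": 0,"dy": 0,"dz": -0.02,"gripper": 0.2}]'

```text
clock: 3.32
tool_pos: [536.6, -254.3, 16.3]
orientation: [0.995, 0.101, -0.0, -0.0]
force: [-0.3, -0.4, -0.2]
gripper_width: 51.1
finger_force: 0.0
```

```bash
python3 - <<'E'
from h import *
s=r.state(); C=cam("wrist",s); im=eyes.snapshot("wrist"); cv2.imwrite("pics/w3.png",im)
print(s["tool_pos"],s["force"],s["dq"])
h=cv2.cvtColor(im,cv2.COLOR_BGR2HSV).astype(int)
m=((h[...,1]<45)&(h[...,2]>165)).astype(np.uint8)
m[:190]=0;m[:,:203]=0;m[:,312:]=0;m[325:]=0
c,_=cv2.findContours(m,cv2.RETR_EXTERNAL,cv2.CHAIN_APPROX_NONE); c=max(c,key=cv2.contourArea)
print(cv2.boundingRect(c),cv2.fitEllipse(c)[0],plane(C,*cv2.fitEllipse(c)[0],14))
E
```

```text
[ 536.61422906 -254.33790363   16.27281248] [-0.34600753 -0.40094216 -0.21412708] [ 0.00021349  0.00142689  0.00067144  0.00141248 -0.00036921  0.00071398]
(206, 216, 101, 102) (255.7641143798828, 266.5854797363281) [ 537.86186933 -253.29496349   14.        ]
```

>>> servo_tool --increments '[{"rx": 0,"ry": 0,"rz": 0,"dx": 0,"dy": 0,"dz": -0.01,"gripper": -1},{"rx": 0,"ry": 0,"rz": 0,"dx": 0,"dy": 0,"dz": -0.01,"gripper": -1},{"rx": 0,"ry": 0,"rz": 0,"dx": 0,"dy": 0,"dz": -0.01,"gripper": -1},{"rx": 0,"ry": 0,"rz": 0,"dx": 0,"dy": 0,"dz": -0.01,"gripper": -1}]'

```text
clock: 3.88
tool_pos: [536.8, -254.4, 16.5]
orientation: [0.995, 0.101, 0.0, 0.0]
force: [-2.6, 0.2, 7.6]
gripper_width: 39.8
finger_force: 59.3
```

>>> servo_tool --increments '[{"rx": 0,"ry": 0,"rz": 0,"dx": 0,"dy": 0,"dz": 0.5,"gripper": -1},{"rx": 0,"ry": 0,"rz": 0,"dx": 0,"dy": 0,"dz": 1,"gripper": -1},{"rx": 0,"ry": 0,"rz": 0,"dx": 0,"dy": 0,"dz": 1,"gripper": -1},{"rx": 0,"ry": 0,"rz": 0,"dx": 0,"dy": 0,"dz": 1,"gripper": -1}]'

```text
clock: 4.38
tool_pos: [536.2, -254.2, 95.0]
orientation: [0.995, 0.101, -0.0, -0.0]
force: [-0.5, 0.4, 0.0]
gripper_width: 39.3
finger_force: 61.0
```

```bash
python3 - <<'E'
from h import *
s=r.state(); im=eyes.snapshot("wrist"); cv2.imwrite("pics/w4.png",im)
print(s["tool_pos"],s["force"],s["gripper_width"],s["orientation"])
E
```

```text
[ 536.24459273 -254.17276105   95.0136837 ] [-0.49468179  0.35251986  0.03244006] 39.28949827930625 [ 9.94861427e-01  1.01245668e-01 -2.03458280e-04 -1.21620584e-04]
```

View pics/w4.png

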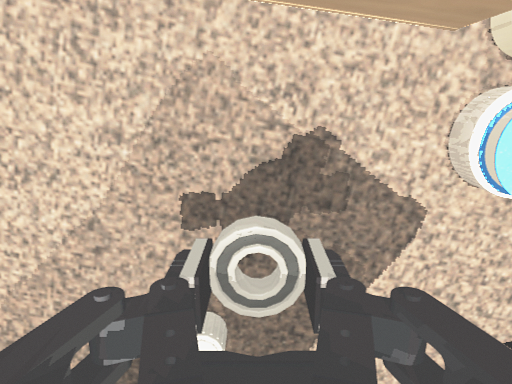

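Bearing held squarely, centre about (257,266). Carry it toward the stand, tilting 30°.

>>> servo_tool --increments '[{"rx": 0,"ry": 0,"rz": 0,"dx": 0,"dy": 0.2,"dz": 0.5,"gripper": -1},{"rx": 0,"ry": 0,"rz": 0,"dx": 0,"dy": 0.4,"dz": 0.94,"gripper": -1}]'

```text
clock: 4.68
tool_pos: [535.3, -221.6, 169.5]
orientation: [0.995, 0.101, -0.002, -0.001]
force: [0.9, -0.0, -1.0]
gripper_width: 39.4
finger_force: 61.0
```

>>> servo_tool --increments '[{"rx": 0,"ry": 0,"rz": 0,"dx": -0.16,"dy": 0.6,"dz": 0,"gripper": -1},{"rx": 0,"ry": 0,"rz": 0,"dx": -0.32,"dy": 1,"dz": 0,"gripper": -1}]'

```text
clock: 4.92
tool_pos: [509.9, -140.7, 169.5]
orientation: [0.995, 0.101, -0.001, -0.001]
force: [0.1, 0.1, 0.0]
gripper_width: 39.4
finger_force: 61.0
```

>>> servo_tool --increments '[{"rx": 0,"ry": 0,"rz": 0,"dx": -0.16,"dy": 0.6,"dz": 0,"gripper": -1},{"rx": 0,"ry": 0,"rz": 0,"dx": -0.32,"dy": 1,"dz": 0,"gripper": -1}]'

```text
clock: 5.18
tool_pos: [483.7, -60.6, 169.1]
orientation: [0.995, 0.102, -0.001, -0.001]
force: [0.6, 1.2, -0.1]
gripper_width: 39.6
finger_force: 61.0
```

>>> servo_tool --increments '[{"rx": 0.0083,"ry": -0.0408,"rz": 0,"dx": -0.16,"dy": 0.6,"dz": 0,"gripper": -1},{"rx": 0.0167,"ry": -0.0817,"rz": 0,"dx": -0.32,"dy": 1,"dz": 0,"gripper": -1}]'

```text
clock: 5.42
tool_pos: [458.8, 19.4, 169.1]
orientation: [0.986, 0.101, 0.131, -0.014]
force: [0.5, 0.2, -1.0]
gripper_width: 39.6
finger_force: 61.0
```

>>> servo_tool --increments '[{"rx": 0.0083,"ry": -0.0408,"rz": 0,"dx": -0.16,"dy": 0.6,"dz": 0,"gripper": -1},{"rx": 0.0167,"ry": -0.0817,"rz": 0,"dx": -0.31,"dy": 0.93,"dz": 0,"gripper": -1},{"rx": 0.0167,"ry": -0.0817,"rz": 0,"dx": -0.31,"dy": 0.93,"dz": 0,"gripper": -1},{"rx": 0.0167,"ry": -0.0817,"rz": 0,"dx": -0.31,"dy": 0.93,"dz": 0,"gripper": -1},{"rx": 0.0167,"ry": -0.0817,"rz": 0,"dx": -0.31,"dy": 0.93,"dz": 0,"gripper": -1}]'

```text
clock: 6.05
tool_pos: [435.2, 89.4, 169.6]
orientation: [0.961, 0.098, 0.256, -0.026]
force: [0.5, -0.2, -0.6]
gripper_width: 39.6
finger_force: 61.7
```

```bash
python3 - <<'E'
from h import *
s=r.state(); im=eyes.snapshot("wrist"); cv2.imwrite("pics/w5.png",im)
print(s["tool_pos"],s["force"],s["gripper_width"],s["orientation"],Ro.from_quat(s["orientation"]).as_matrix(),s["qpos"])
C=cam("wrist",s)
o=np.array([522.57,110.23,95]);ax=np.array([-.4898,-.1003,.866])
print([proj(C,o+d*ax).round(1) for d in (0,23,46)])
E
```

```text
[435.16773259  89.44960063 169.59003033] [ 0.53320429 -0.19394271 -0.64270739] 39.6261248132895 [ 0.96131088  0.09811339  0.25607366 -0.02610429] [[ 8.49600091e-01  2.02004184e-01  4.87210422e-01]
 [ 1.75265696e-01 -9.79384657e-01  1.00437194e-01]
 [ 4.97455145e-01  5.98242111e-05 -8.67489697e-01]] [ 2.02418678e-01 -3.26479566e-01 -1.01200703e+00  3.64606307e-01
  4.38187840e-04  3.14070826e+00]
[array([253.6, 141. ]), array([253.3, 145.5]), array([252.8, 151.1])]
```

View pics/w5.png

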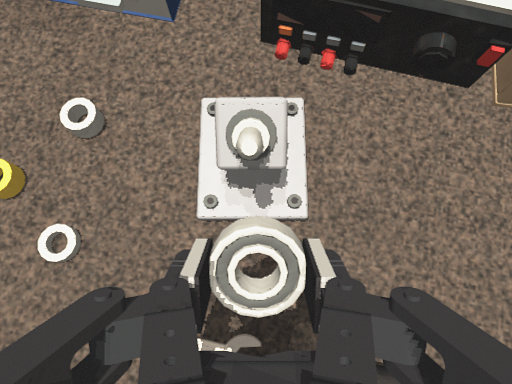

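Wrist view: pin between (247,130) and (250,155), boss around (250,135); held bearing centre (257,268). The long (82,115, clearly taller) and short (58,243) spacers are visible left, confirming which is which. Measure pin by row profile.

```bash
python3 - <<'E'
from h import *
im=cv2.imread("pics/w5.png"); g=cv2.cvtColor(im,cv2.COLOR_BGR2GRAY)
for y in range(104,170,3): print(y,' '.join('%3d'%v for v in g[y,222:280:2]))
E
```

```text
104 152 191 226 224 225 219 224 226 226 225 226 225 218 206 226 225 225 226 226 227 153 227 227 226 227 227 226 152 228
107 225 225 224 223 224 225 225 225 226 225 225 225 224 226 225 223 226 224 224 225 226 225 226 225 227 225 226 226 225
110 224 224 224 224 224 224 224 224 226 207 165 151 147 140 138 138 144 143 150 195 223 227 225 225 225 224 224 224 224
113 222 224 223 224 224 223 226 206 139 139 140 141 141 140 141 140 139 141 140 139 139 147 222 225 224 223 223 223 223
116 222 223 223 223 224 203 130 135 136 137 135 135 134 132 144 136 135 137 135 135 137 137 135 137 222 223 223 221 223
119 222 222 223 225 196 135 137 136 137 134 156 224 229 246 250 246 216 217 191 139 138 137 137 139 128 221 222 223 223
122 220 222 222 198 137 137 138 137 139 250 245 245 245 245 245 245 237 245 245 247 173 134 137 137 137 154 222 223 223
125 222 222 214 129 134 135 133 216 247 244 244 244 244 244 244 244 244 244 244 244 245 225 137 136 137 137 134 226 223
128 221 223 166 136 136 133 218 245 244 244 245 217 208 214 215 209 205 211 245 244 244 244 240 132 137 136 136 168 224
131 222 224 146 131 
[... 839 characters left out ...]
 203 168 112 112 114 133 171 248 245 244 245 245 249 136 113 110 103  52  58  74 168 222 219 216 216
155 219 219 220 221 220 214 197  88  51  93 108 112 119 231 187  88 100 110  97  58  59  60  64 123 181 212 216 216 217
158 219 220 219 219 220 219 220 144 112 104  74  86  97 101  99  97  90  68  55  69  92 109 105 116 220 216 215 215 217
161 218 219 219 220 220 219 220 218 213 144  89  90  92  93  92  94  94  92  90  91  88 122 120 113 209 217 216 216 218
164 220 219 220 220 220 220 220 216 210 179 156  90  90  90  92  92  90  92  91 107 122 120 173 208 213 218 218 218 218
167 162 164 165 164 164 163 162 161 151 137 139 143 145  85  86  86  86  88  86 108 107 107 104 128 158 158 159 158 158
```

```bash
python3 - <<'E'
from h import *
im=cv2.imread("pics/w5.png"); g=cv2.cvtColor(im,cv2.COLOR_BGR2GRAY)
print("cols 257:",[(y,int(g[y,257])) for y in range(210,325,2)])
print("row 268:",[(x,int(g[268,x])) for x in list(range(200,262,2))+list(range(262,316,2))])
c=eyes.camera_info("wrist");T=np.array(c["tool_from_camera"]);R=T[:3,:3].T;t=-R@T[:3,3]
C=(192/np.tan(np.radians(c["vertical_fov"]/2)),c["cx"],c["cy"],R,t)
for x0 in (-2,-1,0,1):
  f=lambda z,rad:[proj(C,[x0+k*rad,0,z])[1].round(1) for k in (-1,1)]
  print(x0,"top rim",f(2.3,21),"bottom rim",f(16.3,21),"bore top",f(2.3,9.5),"bore bot",f(16.3,9.5), proj(C,[x0,-21,2.3])[0],proj(C,[x0,21,2.3])[0])
# spindle centre in tool frame
for u,v,dd in ((250.6,137.6,0),(249.6,147,46)):
  s_o=np.array([522.57,110.23,95]);ax=np.array([-.4898,-.1003,.866])
  Rt=Ro.from_quat([0.96131088,0.09811339,0.25607366,-0.02610429]).as_matrix(); p=np.array([435.168,89.45,169.59])
  z=(Rt.T@(s_o+dd*ax-p))
  o,d=ray(C,u,v); q=o+d*(z[2]-o[2])/d[2]; print(dd,z.round(1),q.round(1),(Rt@q+p).round(1))
E
```

```text
cols 257: [(210, 228), (212, 227), (214, 227), (216, 196), (218, 202), (220, 204), (222, 204), (224, 211), (226, 235), (228, 247), (230, 245), (232, 240), (234, 149), (236, 144), (238, 134), (240, 123), (242, 111), (244, 223), (246, 246), (248, 247), (250, 245), (252, 226), (254, 88), (256, 85), (258, 94), (260, 91), (262, 90), (264, 72), (266, 70), (268, 75), (270, 58), (272, 58), (274, 49), (276, 44), (278, 161), (280, 203), (282, 208), (284, 211), (286, 207), (288, 211), (290, 217), (292, 208), (294, 247), (296, 246), (298, 244), (300, 134), (302, 134), (304, 124), (306, 110), (308, 215), (310, 225), (312, 247), (314, 244), (316, 217), (318, 52), (320, 44), (322, 41), (324, 40)]
row 268: [(200, 55), (202, 31), (204, 31), (206, 34), (208, 23), (210, 161), (212, 167), (214, 216), (216, 85), (218, 130), (220, 129), (222, 127), (224, 124), (226, 110), (228, 242), (230, 245), (232, 244), (234, 241), (236, 92), (238, 106), (240, 94), (242, 78), (244, 58), (246, 50), (248, 54), (250, 72), (252, 61), (254, 60), (256, 69), (258, 77), (260, 64), (262, 57), (264, 55), (266, 60), (268, 52), (
[... 615 characters left out ...]
at64(293.5), np.float64(252.0)] bore bot [np.float64(276.9), np.float64(238.6)] 207.0692653347118 308.5440727233589
0 top rim [np.float64(315.1), np.float64(223.1)] bottom rim [np.float64(297.1), np.float64(211.9)] bore top [np.float64(291.4), np.float64(249.8)] bore bot [np.float64(275.0), np.float64(236.5)] 206.97818237753813 308.64477155086524
1 top rim [np.float64(313.1), np.float64(220.7)] bottom rim [np.float64(295.2), np.float64(209.8)] bore top [np.float64(289.2), np.float64(247.5)] bore bot [np.float64(273.0), np.float64(234.4)] 206.88675446209152 308.74585170671696
0 [ 40.8  -2.7 109.4] [ 43.1  -4.8 109.4] [524.1 112.7  96.1]
46 [40.7 -2.7 63.4] [42.9 -4.5 63.4] [501.6 107.7 136. ]
```

>>> servo_tool --increments '[{"rx": -0.0218,"ry": -0.0046,"rz": 0.0385,"dx": 0.3,"dy": 0.08,"dz": 0,"gripper": -1},{"rx": -0.0218,"ry": -0.0046,"rz": 0.0385,"dx": 0.605,"dy": 0.15,"dz": -0.006,"gripper": -1},{"rx": -0.0218,"ry": -0.0046,"rz": 0.0385,"dx": 0.605,"dy": 0.15,"dz": -0.006,"gripper": -1},{"rx": -0.0218,"ry": -0.0046,"rz": 0.0385,"dx": 0.605,"dy": 0.15,"dz": -0.006,"gripper": -1},{"rx": -0.0218,"ry": -0.0046,"rz": 0.0385,"dx": 0.605,"dy": 0.15,"dz": -0.006,"gripper": -1}]'

```text
clock: 6.72
tool_pos: [482.9, 101.8, 169.6]
orientation: [0.952, 0.165, 0.258, -0.008]
force: [0.5, -0.3, -0.6]
gripper_width: 39.2
finger_force: 61.7
```

```bash
cat >> h.py <<'E'
SH=np.array([524.1,112.7,96.1]);AX=np.array([-.4898,-.1003,.866])
def rep(xoff=-1.0):
    s=r.state();Rt=Ro.from_quat(s["orientation"]).as_matrix();p=s["tool_pos"]
    b=p+Rt@[xoff,0,0]; d=(b-SH)@AX; lat=b-SH-d*AX
    print("pos",p.round(1),"d",d.round(2),"lat",lat.round(2),"tilt err deg",np.degrees(np.cross(-Rt[:,2],AX)).round(2),"q",s["qpos"].round(3),"F",s["force"].round(1),"w",round(s["gripper_width"],1),"t",round(s["clock"],2))
E
python3 -c "
from h import *
rep(); cv2.imwrite('pics/w6.png',eyes.snapshot('wrist')); cv2.imwrite('pics/s6.png',eyes.snapshot('side')[130:240,230:340])"
```

```text
pos [482.9 101.8 169.6] d 84.91 lat [-0.46 -2.72 -0.57] tilt err deg [-0.05 -0.06 -0.03] q [ 2.090e-01 -2.110e-01 -9.390e-01  3.200e-01 -2.000e-03  3.006e+00] F [ 0.5 -0.3 -0.6] w 39.2 t 6.72
```

>>> servo_tool --increments '[{"rx": 0,"ry": 0,"rz": 0,"dx": 0.006,"dy": 0.034,"dz": 0.007,"gripper": -1},{"rx": 0,"ry": 0,"rz": 0,"dx": 0.128,"dy": 0.059,"dz": -0.209,"gripper": -1},{"rx": 0,"ry": 0,"rz": 0,"dx": 0.128,"dy": 0.059,"dz": -0.209,"gripper": -1},{"rx": 0,"ry": 0,"rz": 0,"dx": 0.128,"dy": 0.059,"dz": -0.209,"gripper": -1}]'

```text
clock: 7.32
tool_pos: [493.7, 107.0, 153.6]
orientation: [0.952, 0.166, 0.259, -0.008]
force: [-0.6, 0.3, -0.1]
gripper_width: 39.6
finger_force: 61.7
```

```bash
python3 -c "
from h import *
rep(); im=eyes.snapshot('wrist'); cv2.imwrite('pics/w7.png',im); s=eyes.snapshot('side')[140:220,240:320]; t=eyes.snapshot('top')[120:200,185:265]
cv2.imwrite('pics/c7.png',np.hstack([cv2.resize(im[190:340,180:330],(390,390)),cv2.resize(s,(390,390))]))"
```

```text
pos [493.7 107.  153.6] d 65.28 lat [0.77 0.5  0.5 ] tilt err deg [-0.07 -0.01 -0.04] q [ 0.217 -0.162 -0.946  0.263 -0.006  3.012] F [-0.6  0.3 -0.1] w 39.6 t 7.33
```

View pics/c7.png

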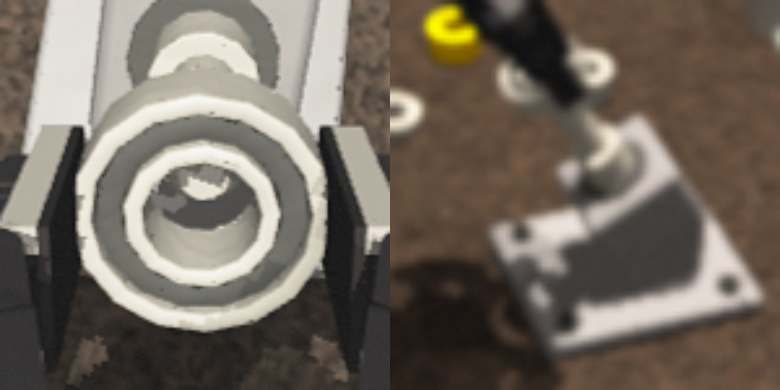

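Pin tip shows centred through the bore (205,183 in crop). Push on.

>>> servo_tool --increments '[{"rx": 0,"ry": 0,"rz": 0,"dx": 0.03,"dy": 0.002,"dz": -0.07,"gripper": -1},{"rx": 0,"ry": 0,"rz": 0,"dx": 0.07,"dy": 0.01,"dz": -0.14,"gripper": -1},{"rx": 0,"ry": 0,"rz": 0,"dx": 0.107,"dy": 0.017,"dz": -0.21,"gripper": -1},{"rx": 0,"ry": 0,"rz": 0,"dx": 0.144,"dy": 0.025,"dz": -0.277,"gripper": -1},{"rx": 0,"ry": 0,"rz": 0,"dx": 0.144,"dy": 0.025,"dz": -0.277,"gripper": -1}]'

```text
clock: 8.1
tool_pos: [505.3, 108.9, 130.5]
orientation: [0.952, 0.166, 0.258, -0.008]
force: [-0.6, -0.7, -0.8]
gripper_width: 39.9
finger_force: 61.7
```

```bash
python3 -c "
from h import *
rep()"
```

```text
pos [505.3 108.9 130.5] d 39.4 lat [-0.31 -0.21 -0.19] tilt err deg [-0.06 -0.05 -0.04] q [ 0.215 -0.098 -0.959  0.187 -0.005  3.011] F [-0.6 -0.7 -0.8] w 39.9 t 8.1
```

>>> servo_tool --increments '[{"rx": 0,"ry": 0,"rz": 0,"dx": 0.041,"dy": 0.009,"dz": -0.072,"gripper": -1},{"rx": 0,"ry": 0,"rz": 0,"dx": 0.082,"dy": 0.018,"dz": -0.144,"gripper": -1},{"rx": 0,"ry": 0,"rz": 0,"dx": 0.122,"dy": 0.026,"dz": -0.216,"gripper": -1},{"rx": 0,"ry": 0,"rz": 0,"dx": 0.122,"dy": 0.026,"dz": -0.216,"gripper": -1}]'

```text
clock: 8.6
tool_pos: [515.0, 111.0, 113.2]
orientation: [0.952, 0.166, 0.258, -0.008]
force: [-0.1, -0.1, -0.4]
gripper_width: 39.5
finger_force: 61.7
```

>>> servo_tool --increments '[{"rx": 0,"ry": 0,"rz": 0,"dx": 0.012,"dy": 0.003,"dz": -0.022,"gripper": -1},{"rx": 0,"ry": 0,"rz": 0,"dx": 0.012,"dy": 0.003,"dz": -0.022,"gripper": -1}]'

```text
clock: 8.85
tool_pos: [516.3, 111.3, 112.3]
orientation: [0.952, 0.166, 0.259, -0.008]
force: [-0.5, 0.3, -0.2]
gripper_width: 39.6
finger_force: 61.7
```

```bash
python3 -c "
from h import *
rep()"
```

```text
pos [516.3 111.3 112.3] d 18.0 lat [0.21 0.05 0.13] tilt err deg [-0.08  0.02 -0.04] q [ 0.215 -0.043 -0.965  0.124 -0.005  3.011] F [-0.5  0.3 -0.2] w 39.6 t 8.85
```

>>> servo_tool --increments '[{"rx": 0,"ry": 0,"rz": 0,"dx": 0.009,"dy": 0.002,"dz": -0.016,"gripper": -1},{"rx": 0,"ry": 0,"rz": 0,"dx": 0.009,"dy": 0.002,"dz": -0.016,"gripper": -1}]'

```text
clock: 9.1
tool_pos: [517.0, 111.4, 111.1]
orientation: [0.952, 0.166, 0.259, -0.008]
force: [-0.3, 0.6, -0.4]
gripper_width: 39.4
finger_force: 61.7
```

>>> servo_tool --increments '[{"rx": 0,"ry": 0,"rz": 0,"dx": 0.009,"dy": 0.002,"dz": -0.016,"gripper": -1},{"rx": 0,"ry": 0,"rz": 0,"dx": 0.009,"dy": 0.002,"dz": -0.016,"gripper": -1}]'

```text
clock: 9.35
tool_pos: [517.7, 111.6, 110.1]
orientation: [0.951, 0.166, 0.259, -0.008]
force: [-4.5, -0.9, 6.7]
gripper_width: 39.3
finger_force: 62.6
```

>>> servo_tool --increments '[{"rx": 0,"ry": 0,"rz": 0,"dx": 0.009,"dy": 0.002,"dz": -0.016,"gripper": -1},{"rx": 0,"ry": 0,"rz": 0,"dx": 0.009,"dy": 0.002,"dz": -0.016,"gripper": -1}]'

```text
clock: 9.6
tool_pos: [517.9, 111.6, 109.8]
orientation: [0.951, 0.166, 0.259, -0.008]
force: [-25.2, -5.8, 31.9]
gripper_width: 39.5
finger_force: 65.9
```

```bash
python3 -c "
from h import *
rep()"
```

```text
pos [517.9 111.6 109.8] d 15.03 lat [0.35 0.1  0.21] tilt err deg [-0.08  0.07 -0.04] q [ 0.215 -0.035 -0.966  0.115 -0.005  3.011] F [-25.2  -5.8  31.9] w 39.5 t 9.6
```

>>> servo_tool --increments '[{"rx": 0,"ry": 0,"rz": 0,"dx": -0.007,"dy": -0.001,"dz": 0.012,"gripper": -1},{"rx": 0,"ry": 0,"rz": 0,"dx": -0.007,"dy": -0.001,"dz": 0.012,"gripper": 0.3},{"rx": 0,"ry": 0,"rz": 0,"dx": -0.007,"dy": -0.001,"dz": 0.012,"gripper": 0.3},{"rx": 0,"ry": 0,"rz": 0,"dx": -0.007,"dy": -0.001,"dz": 0.012,"gripper": 0.3}]'

```text
clock: 10.1
tool_pos: [517.9, 111.7, 109.2]
orientation: [0.952, 0.166, 0.259, -0.008]
force: [0.2, 0.0, -0.1]
gripper_width: 55.7
finger_force: 0.0
```

>>> servo_tool --increments '[{"rx": 0,"ry": 0,"rz": 0,"dx": -0.15,"dy": -0.031,"dz": 0.265,"gripper": 0.3},{"rx": 0,"ry": 0,"rz": 0,"dx": -0.35,"dy": -0.072,"dz": 0.62,"gripper": 0.3},{"rx": 0,"ry": 0,"rz": 0,"dx": -0.53,"dy": -0.108,"dz": 0.93,"gripper": 0.3},{"rx": 0,"ry": 0,"rz": 0,"dx": -0.53,"dy": -0.108,"dz": 0.93,"gripper": 0.3}]'

```text
clock: 10.6
tool_pos: [476.5, 103.2, 186.0]
orientation: [0.951, 0.166, 0.261, -0.008]
force: [0.6, 0.6, 0.4]
gripper_width: 55.8
finger_force: 0.0
```

```bash
python3 -c "
from h import *
rep(); im=eyes.snapshot('wrist'); cv2.imwrite('pics/w8.png',im)
s=r.state();C=cam('wrist',s)
print(proj(C,[547.5,283,20]),proj(C,SH+14*AX))"
```

```text
pos [476.5 103.2 186. ] d 102.14 lat [1.57 0.47 0.95] tilt err deg [-0.12  0.25 -0.04] q [ 0.217 -0.25  -0.927  0.366 -0.006  3.013] F [0.6 0.6 0.4] w 55.8 t 10.6
[ 86.40359527 139.75640962] [257.55727338 211.64552086]
```

View pics/w8.png

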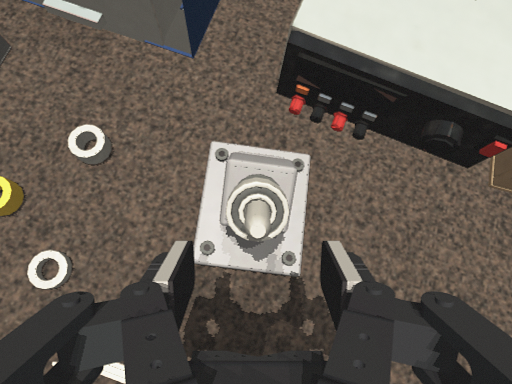

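Bearing sits flat on the shoulder (258,210). Long spacer at (87,138), prediction (86,140). Go to it, yawed to keep the camera clear of the cabinet.

>>> servo_tool --increments '[{"rx": -0.011,"ry": 0.054,"rz": 0,"dx": 0,"dy": 0.4,"dz": 0.1,"gripper": 0.2},{"rx": -0.022,"ry": 0.109,"rz": 0,"dx": 0,"dy": 1,"dz": 0.1,"gripper": 0.2},{"rx": -0.0335,"ry": 0.1633,"rz": 0,"dx": 0,"dy": 1,"dz": 0.1,"gripper": 0.2},{"rx": -0.0335,"ry": 0.1633,"rz": 0,"dx": 0,"dy": 1,"dz": 0.1,"gripper": 0.2}]'

```text
clock: 11.15
tool_pos: [479.4, 178.4, 187.8]
orientation: [0.984, 0.176, -0.003, -0.003]
force: [0.5, 0.3, 0.6]
gripper_width: 51.4
finger_force: 0.0
```

>>> servo_tool --increments '[{"rx": 0,"ry": 0,"rz": 0.055,"dx": 0.2,"dy": 0.5,"dz": 0,"gripper": 0.0},{"rx": 0,"ry": 0,"rz": 0.11,"dx": 0.45,"dy": 1,"dz": 0,"gripper": 0.0},{"rx": 0,"ry": 0,"rz": 0.11,"dx": 0.45,"dy": 1,"dz": 0,"gripper": 0.0}]'

```text
clock: 11.52
tool_pos: [514.0, 258.9, 190.9]
orientation: [0.939, 0.343, 0.001, -0.003]
force: [0.5, -0.5, 0.1]
gripper_width: 42.7
finger_force: 0.0
```

>>> servo_tool --increments '[{"rx": 0,"ry": 0,"rz": 0.055,"dx": 0.2,"dy": 0.15,"dz": -0.3,"gripper": 0.0},{"rx": 0,"ry": 0,"rz": 0.11,"dx": 0.44,"dy": 0.25,"dz": -0.7,"gripper": 0.0},{"rx": 0,"ry": 0,"rz": 0.11,"dx": 0.44,"dy": 0.25,"dz": -0.7,"gripper": 0.0},{"rx": 0,"ry": 0,"rz": 0.11,"dx": 0.44,"dy": 0.25,"dz": -0.7,"gripper": 0.0},{"rx": 0,"ry": 0,"rz": 0.11,"dx": 0.44,"dy": 0.25,"dz": -0.7,"gripper": 0.0}]'

```text
clock: 12.15
tool_pos: [548.7, 277.1, 137.4]
orientation: [0.867, 0.498, -0.0, -0.003]
force: [0.1, 0.3, -0.4]
gripper_width: 42.8
finger_force: 0.0
```

```bash
cat >> h.py <<'E'
def ring(C,c,rad,ztop,zbot,im,th=225):
    "bright top face of a sleeve near world c: contour centre -> plane"
    u,v=proj(C,c).round().astype(int); g=cv2.cvtColor(im,cv2.COLOR_BGR2GRAY); h=45
    sub=g[v-h:v+h,u-h:u+h]; m=(sub>th).astype(np.uint8)
    cs,_=cv2.findContours(m,cv2.RETR_EXTERNAL,cv2.CHAIN_APPROX_NONE); k=max(cs,key=cv2.contourArea)
    e=cv2.fitEllipse(k); ctr=np.add(e[0],(u-h,v-h)); return (u,v),ctr,e[1],plane(C,*ctr,ztop)
E
python3 -c "
from h import *
s=r.state();C=cam('wrist',s);im=eyes.snapshot('wrist'); cv2.imwrite('pics/w9.png',im)
rep()
for th in (190,215,230): print(ring(C,[547.5,283,20],17,20,0,im,th))"
```

```text
pos [548.9 277.3 137.4] d 7.44 lat [ 27.92 164.46  34.84] tilt err deg [  5.51 -28.21  -0.15] q [ 0.465  0.404 -0.177  0.99   0.006  2.564] F [0.2 0.1 1. ] w 42.9 t 12.2
((np.int64(253), np.int64(190)), array([243.11652756, 176.6065197 ]), (12.790618896484375, 34.49795913696289), array([546.41178847, 294.90740043,  20.        ]))
((np.int64(253), np.int64(190)), array([243.9817009 , 175.29575539]), (11.109049797058105, 33.00943374633789), array([547.44903901, 295.42478371,  20.        ]))
((np.int64(253), np.int64(190)), array([244.01150894, 175.23339653]), (10.886094093322754, 31.341373443603516), array([547.49123772, 295.4534936 ,  20.        ]))
```

```bash
cat >> h.py <<'E'
def sat(C,c,im,h=45,smax=60,vmin=60):
    u,v=proj(C,c).round().astype(int); hs=cv2.cvtColor(im,cv2.COLOR_BGR2HSV)[v-h:v+h,u-h:u+h]
    m=((hs[...,1]<smax)&(hs[...,2]>vmin)).astype(np.uint8)
    m=cv2.morphologyEx(m,cv2.MORPH_OPEN,np.ones((3,3),np.uint8))
    cs,_=cv2.findContours(m,cv2.RETR_EXTERNAL,cv2.CHAIN_APPROX_NONE); k=max(cs,key=cv2.contourArea)
    b=np.array(cv2.boundingRect(k)); b[:2]+=(u-h,v-h); e=cv2.fitEllipse(k)
    return (int(u),int(v)),"bbox x %d-%d y %d-%d"%(b[0],b[0]+b[2],b[1],b[1]+b[3]),np.add(e[0],(u-h,v-h)).round(1),np.round(e[1],1),m
def ext(C,c,rad,z0,z1):
    a=np.linspace(0,2*np.pi,90); P=np.array([proj(C,[c[0]+rad*np.cos(t),c[1]+rad*np.sin(t),z]) for t in a for z in (z0,z1)])
    return P.min(0).round(1),P.max(0).round(1)
E
python3 -c "
from h import *
im=cv2.imread('pics/w9.png');C=cam('wrist')
q=sat(C,[547.5,283,20],im,50);print(q[:4]);print(ext(C,[547.5,283],17,0,20))
for row in q[4][::4,::2]: print(''.join('.#'[v] for v in row))
"
```

```text
((253, 190), 'bbox x 229-276 y 159-211', array([252.6, 185.6]), array([46. , 49.4]))
(array([229.5, 162.2]), array([276. , 212.1]))
..........................####.....###..........#.
#......###........####..............##............
###.....###.........##...........................#
#####..####.........####......##...............###
......##............#........##................#..
..###..................###..........#.......###...
...................############....######.........
##.#.............#################.....#..........
................###################............##.
..####.........##########.##########..............
..#####.......#######.........#######.............
..............######...........######.............
..##..........######...........######..##....###..
..............########......#########.............
......#........######################.............
...............####################...............
.................#################................
....................##########....................
..................................................
................................................##
.................................##...........##..
............................................#.....
#########..................................##..###
#..##...................................##.......#
...............................................###
```

>>> servo_tool --increments '[{"rx": 0,"ry": 0,"rz": 0,"dx": -0.012,"dy": 0.079,"dz": -0.4,"gripper": 0.05},{"rx": 0,"ry": 0,"rz": 0,"dx": -0.012,"dy": 0.079,"dz": -1,"gripper": 0.05},{"rx": 0,"ry": 0,"rz": 0,"dx": -0.012,"dy": 0.079,"dz": -1,"gripper": 0.05},{"rx": 0,"ry": 0,"rz": 0,"dx": -0.012,"dy": 0.079,"dz": -1,"gripper": 0.05}]'

```text
clock: 12.7
tool_pos: [548.5, 284.0, 57.6]
orientation: [0.867, 0.498, -0.001, -0.003]
force: [0.3, -0.1, -0.2]
gripper_width: 44.7
finger_force: 0.0
```

```bash
python3 -c "
from h import *
s=r.state();C=cam('wrist',s);im=eyes.snapshot('wrist'); cv2.imwrite('pics/w10.png',im);rep()
q=sat(C,[547.9,283.6,20],im,60);print(q[:4]);print(ext(C,[547.9,283.6],17,0,20))
for row in q[4][::4,::2]: print(''.join('.#'[v] for v in row))
"
```

```text
pos [549.2 284.4  58.2] d -62.0 lat [ -5.82 164.61  15.77] tilt err deg [  5.49 -28.18  -0.16] q [ 0.475  0.481 -0.258  0.831  0.006  2.573] F [ 1.  -0.9  0.8] w 44.7 t 12.75
((258, 239), 'bbox x 224-293 y 192-269', array([257.3, 230.4]), array([68.2, 75.4]))
(array([224.4, 196.1]), array([290.8, 268.8]))
......#####......##....##...#..............#..........##....
.....######...#...##...#############.######............##...
#######................####...######....######......##.....#
#........................####....##........########........#
##.....##....#.....#####............####.......####.########
......##...###...####.##############......##........######..
................########################...##...#...##......
#...............#..############################.........#...
................############################.....##.....###.
##.....##.###..################################....##...#...
###########.##.##############################.###..###......
.###########...##############.###.##############...####.....
#.....######..#########.#####.###....#########...#..###.##..

[... 336 characters left out ...]
##############...............
................###########################.................
...................#######################..................
.....................##################.....................
..........................#########.............###.........
............................................................
......#......................................#..#...........
.....##..............................................##.....
................###..............................##..##.....
...............................................#####..##....
.............................................########.......
...........................#............##.....##.....##....
```

>>> servo_tool --increments '[{"rx": 0,"ry": 0,"rz": 0,"dx": -0.01,"dy": -0.005,"dz": -0.25,"gripper": 0.05},{"rx": 0,"ry": 0,"rz": 0,"dx": -0.01,"dy": -0.005,"dz": -0.5,"gripper": 0.05},{"rx": 0,"ry": 0,"rz": 0,"dx": -0.01,"dy": -0.005,"dz": -0.5,"gripper": 0.05},{"rx": 0,"ry": 0,"rz": 0,"dx": -0.01,"dy": -0.005,"dz": -0.5,"gripper": 0.05}]'

```text
clock: 13.25
tool_pos: [548.2, 283.9, 17.7]
orientation: [0.867, 0.499, -0.0, -0.003]
force: [-0.3, -0.6, 0.4]
gripper_width: 44.7
finger_force: 0.0
```

>>> servo_tool --increments '[{"rx": 0,"ry": 0,"rz": 0,"dx": 0,"dy": 0,"dz": 0,"gripper": -1},{"rx": 0,"ry": 0,"rz": 0,"dx": 0,"dy": 0,"dz": 0,"gripper": -1},{"rx": 0,"ry": 0,"rz": 0,"dx": 0,"dy": 0,"dz": 0,"gripper": -1},{"rx": 0,"ry": 0,"rz": 0,"dx": 0,"dy": 0,"dz": 0,"gripper": -1}]'

```text
clock: 13.75
tool_pos: [548.3, 284.0, 17.8]
orientation: [0.867, 0.499, 0.0, -0.003]
force: [-1.3, -0.3, 7.1]
gripper_width: 31.1
finger_force: 60.2
```

```bash
python3 -c "
from h import *
rep();print(r.state()['finger_force'])"
```

```text
pos [548.3 284.   17.8] d -96.53 lat [-23.56 160.78   5.29] tilt err deg [  5.5  -28.18  -0.16] q [ 0.475  0.524 -0.295  0.751  0.006  2.573] F [-1.3 -0.3  7.1] w 31.1 t 13.75
60.184831162914634
```

>>> servo_tool --increments '[{"rx": 0,"ry": 0,"rz": 0,"dx": 0,"dy": 0,"dz": 0.3,"gripper": -1},{"rx": 0,"ry": 0,"rz": 0,"dx": 0,"dy": 0,"dz": 1,"gripper": -1}]'

```text
clock: 14.0
tool_pos: [544.9, 282.3, 94.6]
orientation: [0.867, 0.499, -0.004, -0.003]
force: [0.0, -0.1, -0.7]
gripper_width: 31.2
finger_force: 59.7
```

>>> servo_tool --increments '[{"rx": 0,"ry": 0,"rz": -0.05,"dx": 0,"dy": -0.1,"dz": 0.6,"gripper": -1},{"rx": 0,"ry": 0,"rz": -0.11,"dx": 0,"dy": -0.3,"dz": 1,"gripper": -1},{"rx": 0,"ry": 0,"rz": -0.11,"dx": 0,"dy": -0.3,"dz": 1,"gripper": -1}]'

```text
clock: 14.38
tool_pos: [549.0, 259.5, 179.7]
orientation: [0.94, 0.342, 0.002, -0.003]
force: [0.0, 0.6, -0.8]
gripper_width: 31.3
finger_force: 59.7
```

>>> servo_tool --increments '[{"rx": 0,"ry": 0,"rz": -0.05,"dx": -0.15,"dy": -0.5,"dz": 0.1,"gripper": -1},{"rx": 0,"ry": 0,"rz": -0.11,"dx": -0.3,"dy": -1,"dz": 0.2,"gripper": -1},{"rx": 0,"ry": 0,"rz": -0.11,"dx": -0.3,"dy": -1,"dz": 0.2,"gripper": -1}]'

```text
clock: 14.75
tool_pos: [521.8, 177.5, 191.4]
orientation: [0.985, 0.175, -0.001, -0.003]
force: [1.3, -0.5, -0.3]
gripper_width: 31.1
finger_force: 59.8
```

>>> servo_tool --increments '[{"rx": 0.011,"ry": -0.054,"rz": 0,"dx": -0.25,"dy": -0.3,"dz": 0,"gripper": -1},{"rx": 0.022,"ry": -0.109,"rz": 0,"dx": -0.55,"dy": -0.6,"dz": 0,"gripper": -1},{"rx": 0.0335,"ry": -0.1633,"rz": 0,"dx": -0.55,"dy": -0.95,"dz": -0.1,"gripper": -1},{"rx": 0.0335,"ry": -0.1633,"rz": 0,"dx": -0.55,"dy": -0.95,"dz": -0.2,"gripper": -1},{"rx": 0.0335,"ry": -0.1633,"rz": 0,"dx": -0.55,"dy": -0.95,"dz": -0.2,"gripper": -1},{"rx": 0.0335,"ry": -0.1633,"rz": 0,"dx": -0.55,"dy": -0.95,"dz": -0.2,"gripper": -1}]'

```text
clock: 15.5
tool_pos: [481.5, 104.6, 177.8]
orientation: [0.95, 0.171, 0.26, -0.01]
force: [0.5, 0.5, -0.3]
gripper_width: 31.2
finger_force: 59.7
```

```bash
python3 - <<'E'
from h import *
s=r.state();im=eyes.snapshot('wrist'); cv2.imwrite('pics/w11.png',im);rep(0)
g=cv2.cvtColor(im,cv2.COLOR_BGR2GRAY)
print("col257:",[(y,int(g[y,257])) for y in range(200,330,2)])
c=eyes.camera_info("wrist");T=np.array(c["tool_from_camera"]);R=T[:3,:3].T;t=-R@T[:3,3]
C=(192/np.tan(np.radians(c["vertical_fov"]/2)),c["cx"],c["cy"],R,t)
for x0 in (-2,-1,0,1):
  f=lambda z,rad:[float(proj(C,[x0+k*rad,0,z])[1].round(1)) for k in (-1,1)]
  print(x0,"top rim",f(-2.4,17),"bottom rim",f(17.6,17),"bore top",f(-2.4,9.5),"bore bot",f(17.6,9.5), proj(C,[x0,-17,-2.4])[0],proj(C,[x0,17,-2.4])[0])
for y in (270,278): print(y,[(x,int(g[y,x])) for x in list(range(206,250,2))+list(range(266,310,2))])
E
```

```text
pos [481.5 104.5 177.8] d 92.41 lat [2.68 1.06 1.65] tilt err deg [-0.37  0.05 -0.21] q [ 2.120e-01 -2.250e-01 -9.300e-01  3.410e-01  2.000e-03  2.998e+00] F [0.1 0.  0.3] w 31.1 t 15.55
col257: [(200, 248), (202, 231), (204, 76), (206, 196), (208, 189), (210, 189), (212, 191), (214, 193), (216, 191), (218, 194), (220, 194), (222, 191), (224, 175), (226, 181), (228, 182), (230, 179), (232, 182), (234, 186), (236, 182), (238, 214), (240, 244), (242, 237), (244, 233), (246, 230), (248, 230), (250, 229), (252, 222), (254, 190), (256, 77), (258, 78), (260, 78), (262, 78), (264, 80), (266, 79), (268, 77), (270, 78), (272, 78), (274, 71), (276, 186), (278, 176), (280, 178), (282, 180), (284, 181), (286, 179), (288, 183), (290, 186), (292, 185), (294, 187), (296, 197), (298, 226), (300, 241), (302, 235), (304, 229), (306, 225), (308, 221), (310, 219), (312, 184), (314, 40), (316, 48), (318, 50), (320, 44), (322, 41), (324, 40), (326, 41), (328, 46)]
-2 top rim [317.9, 242.0] bottom rim [291.9, 224.0] bore top [302.0, 259.6] bore bot [277.6, 239.7] 215.39550416235977 300.05564526304397
-1 to
[... 744 characters left out ...]
1), (280, 136), (282, 224), (284, 225), (286, 226), (288, 226), (290, 227), (292, 204), (294, 206), (296, 173), (298, 23), (300, 24), (302, 38), (304, 48), (306, 75), (308, 179)]
278 [(206, 199), (208, 66), (210, 66), (212, 21), (214, 29), (216, 24), (218, 96), (220, 185), (222, 226), (224, 226), (226, 228), (228, 228), (230, 229), (232, 219), (234, 111), (236, 129), (238, 140), (240, 147), (242, 154), (244, 160), (246, 167), (248, 170), (266, 170), (268, 159), (270, 146), (272, 143), (274, 135), (276, 130), (278, 111), (280, 100), (282, 223), (284, 230), (286, 232), (288, 229), (290, 229), (292, 221), (294, 187), (296, 156), (298, 22), (300, 25), (302, 22), (304, 66), (306, 69), (308, 167)]
```

>>> servo_tool --increments '[{"rx": -0.002,"ry": 0,"rz": -0.001,"dx": -0.034,"dy": -0.013,"dz": -0.02,"gripper": -1},{"rx": -0.002,"ry": 0,"rz": -0.001,"dx": 0.04,"dy": 0.002,"dz": -0.15,"gripper": -1},{"rx": -0.002,"ry": 0,"rz": -0.001,"dx": 0.118,"dy": 0.018,"dz": -0.289,"gripper": -1},{"rx": -0.002,"ry": 0,"rz": -0.001,"dx": 0.118,"dy": 0.018,"dz": -0.289,"gripper": -1},{"rx": -0.002,"ry": 0,"rz": -0.001,"dx": 0.118,"dy": 0.018,"dz": -0.289,"gripper": -1}]'

```text
clock: 16.18
tool_pos: [488.3, 104.8, 152.4]
orientation: [0.951, 0.17, 0.258, -0.006]
force: [-1.3, -0.5, -0.3]
gripper_width: 31.1
finger_force: 59.7
```

```bash
python3 -c "
from h import *
rep(0)"
```

```text
pos [488.3 104.8 152.4] d 67.09 lat [-2.91 -1.16 -1.77] tilt err deg [ 0.04 -0.12  0.01] q [ 0.216 -0.171 -0.955  0.265 -0.007  3.002] F [-1.3 -0.5 -0.3] w 31.1 t 16.18
```

>>> servo_tool --increments '[{"rx": 0,"ry": 0,"rz": 0,"dx": 0.036,"dy": 0.014,"dz": 0.022,"gripper": -1},{"rx": 0,"ry": 0,"rz": 0,"dx": 0.036,"dy": 0.014,"dz": 0.022,"gripper": -1},{"rx": 0,"ry": 0,"rz": 0,"dx": 0.036,"dy": 0.014,"dz": 0.022,"gripper": -1}]'

```text
clock: 16.55
tool_pos: [491.4, 105.9, 154.8]
orientation: [0.951, 0.17, 0.258, -0.006]
force: [0.9, -1.0, -0.9]
gripper_width: 31.1
finger_force: 59.7
```

```bash
python3 -c "
from h import *
rep(0)"
```

```text
pos [491.4 105.9 154.8] d 67.49 lat [0.39 0.01 0.23] tilt err deg [ 0.03 -0.05  0.01] q [ 0.217 -0.168 -0.947  0.269 -0.008  3.004] F [ 0.9 -1.  -0.9] w 31.1 t 16.55
```

>>> servo_tool --increments '[{"rx": 0,"ry": 0,"rz": 0,"dx": 0.04,"dy": 0.009,"dz": -0.076,"gripper": -1},{"rx": 0,"ry": 0,"rz": 0,"dx": 0.08,"dy": 0.017,"dz": -0.148,"gripper": -1},{"rx": 0,"ry": 0,"rz": 0,"dx": 0.12,"dy": 0.025,"dz": -0.22,"gripper": -1},{"rx": 0,"ry": 0,"rz": 0,"dx": 0.16,"dy": 0.034,"dz": -0.293,"gripper": -1},{"rx": 0,"ry": 0,"rz": 0,"dx": 0.201,"dy": 0.042,"dz": -0.366,"gripper": -1},{"rx": 0,"ry": 0,"rz": 0,"dx": 0.201,"dy": 0.042,"dz": -0.366,"gripper": -1}]'

```text
clock: 17.3
tool_pos: [507.2, 109.2, 124.4]
orientation: [0.951, 0.17, 0.257, -0.006]
force: [0.3, 0.3, -1.5]
gripper_width: 31.6
finger_force: 59.7
```

```bash
python3 -c "
from h import *
rep(0)"
```

```text
pos [507.2 109.2 124.4] d 33.17 lat [-0.7  -0.18 -0.41] tilt err deg [ 0.05 -0.14  0.01] q [ 0.217 -0.083 -0.962  0.17  -0.008  3.003] F [ 0.3  0.3 -1.5] w 31.6 t 17.3
```

>>> servo_tool --increments '[{"rx": 0,"ry": 0,"rz": 0,"dx": 0.016,"dy": 0.003,"dz": -0.014,"gripper": -1},{"rx": 0,"ry": 0,"rz": 0,"dx": 0.016,"dy": 0.003,"dz": -0.014,"gripper": -1}]'

```text
clock: 17.55
tool_pos: [508.8, 109.5, 124.3]
orientation: [0.951, 0.17, 0.258, -0.006]
force: [-0.3, 0.6, -0.5]
gripper_width: 30.8
finger_force: 59.7
```

>>> servo_tool --increments '[{"rx": 0,"ry": 0,"rz": 0,"dx": 0.009,"dy": 0.002,"dz": -0.016,"gripper": -1},{"rx": 0,"ry": 0,"rz": 0,"dx": 0.009,"dy": 0.002,"dz": -0.016,"gripper": -1}]'

```text
clock: 17.8
tool_pos: [509.6, 109.7, 123.1]
orientation: [0.951, 0.17, 0.258, -0.006]
force: [-0.7, -0.4, 0.1]
gripper_width: 31.5
finger_force: 60.0
```

>>> servo_tool --increments '[{"rx": 0,"ry": 0,"rz": 0,"dx": 0.009,"dy": 0.002,"dz": -0.016,"gripper": -1},{"rx": 0,"ry": 0,"rz": 0,"dx": 0.009,"dy": 0.002,"dz": -0.016,"gripper": -1}]'

```text
clock: 18.05
tool_pos: [509.9, 109.8, 122.8]
orientation: [0.951, 0.17, 0.259, -0.006]
force: [-18.6, -3.0, 24.3]
gripper_width: 30.9
finger_force: 63.7
```

```bash
python3 -c "
from h import *
rep(0)"
```

```text
pos [509.9 109.8 122.8] d 30.35 lat [0.64 0.18 0.38] tilt err deg [ 0.02 -0.02  0.01] q [ 0.217 -0.075 -0.962  0.161 -0.008  3.003] F [-18.6  -3.   24.3] w 30.9 t 18.05
```

>>> servo_tool --increments '[{"rx": 0,"ry": 0,"rz": 0,"dx": -0.007,"dy": -0.001,"dz": 0.012,"gripper": -1},{"rx": 0,"ry": 0,"rz": 0,"dx": -0.007,"dy": -0.001,"dz": 0.012,"gripper": 0.2},{"rx": 0,"ry": 0,"rz": 0,"dx": -0.007,"dy": -0.001,"dz": 0.012,"gripper": 0.2},{"rx": 0,"ry": 0,"rz": 0,"dx": -0.007,"dy": -0.001,"dz": 0.012,"gripper": 0.2}]'

```text
clock: 18.55
tool_pos: [509.5, 109.8, 122.3]
orientation: [0.951, 0.17, 0.258, -0.006]
force: [0.1, -0.1, -0.5]
gripper_width: 51.2
finger_force: 0.0
```

>>> servo_tool --increments '[{"rx": 0,"ry": 0,"rz": 0,"dx": -0.15,"dy": -0.031,"dz": 0.265,"gripper": 0.2},{"rx": 0,"ry": 0,"rz": 0,"dx": -0.35,"dy": -0.072,"dz": 0.62,"gripper": 0.2},{"rx": 0,"ry": 0,"rz": 0,"dx": -0.5,"dy": -0.102,"dz": 0.88,"gripper": 0.2},{"rx": 0,"ry": 0,"rz": 0,"dx": -0.5,"dy": -0.102,"dz": 0.88,"gripper": 0.2}]'

```text
clock: 19.05
tool_pos: [470.4, 101.8, 194.8]
orientation: [0.951, 0.17, 0.26, -0.006]
force: [0.2, 0.0, 0.5]
gripper_width: 51.0
finger_force: 0.0
```

```bash
python3 - <<'E'
from h import *
s=r.state();C=cam('wrist',s);im=eyes.snapshot('wrist'); cv2.imwrite('pics/w12.png',im);rep(0)
A=SH-0.9*AX
e1=np.cross(AX,[0,0,1]);e1/=np.linalg.norm(e1);e2=np.cross(AX,e1)
def ex(rad,d):
    P=np.array([proj(C,A+d*AX+rad*(np.cos(t)*e1+np.sin(t)*e2)) for t in np.linspace(0,6.28,60)]);return P.min(0).round(1),P.max(0).round(1)
print("spacer top pred",ex(17,34),"bearing top",ex(21,14))
g=cv2.cvtColor(im,cv2.COLOR_BGR2GRAY); u,v=proj(C,A+34*AX).round().astype(int);print(u,v)
for y in range(v-45,v+40,4): print(y,' '.join('%3d'%k for k in g[y,u-42:u+44:3]))
E
```

```text
pos [470.1 101.7 193.6] d 112.0 lat [0.86 0.24 0.52] tilt err deg [0.01 0.04 0.01] q [ 0.219 -0.272 -0.919  0.399 -0.009  3.005] F [ 0.4 -0.1 -0.5] w 51.4 t 19.1
spacer top pred (array([230.2, 188.8]), array([284.1, 239.9])) bearing top (array([226.5, 175.6]), array([287.7, 234. ]))
257 215
170 222 222 222 225 169 192 197 199 199 198 202 190 122 105 115 116 126 195 200 201 201 201 200 201 198 197 164 224 217
174 223 223 221 216 172 194 195 196 199 120 128 153 178 180 178 182 180 162 122 155 197 195 196 195 198 193 140 220 215
178 223 222 222 193 180 195 195 198 121 166 197 238 249 245 243 246 246 230 176 169 114 197 196 195 195 185 157 218 216
182 224 223 222 167 183 195 196 145 216 242 226 199 107 130 130  59 102 181 228 240 172 169 195 195 197 177 169 216 215
186 223 223 222 128 186 197 153 240 231 122 123 151 162 179 180 182 135 114 107 145 228 236 161 196 197 168 222 215 216
190 225 224 227 150 191 134 237 190 114 147 168 174 180 184 183 182 182 174 175 133 105 226 234 176 195 148 219 216 217
194 226 225 228 167 191 233 219 114 151 166 188 243 246 245 243 244 246 213 173 162 147 
[... 1131 characters left out ...]
 213 177 178 148 218 227 234 226 224 152 188 234 229 233 230 226 179 111 151 222 219 219 218 216 198
238 217 227 222 211 213 176 177 179  74 119 212 225 219 214 213 217 226 228 171 110 109 207 221 221 219 219 218 218 186
242 173 226 221 211 209 211 176 180 186  78  81  79  71  88  70 109 110 112 112 113 159 203 221 220 219 218 220 219 160
246 228 227 226 213 219 209 210 215 165  77  79  79  77  94 115 115 113 112 114 112 210 205 195 132 134 135 223 222 157
250 226 226 225 224 224 218 209 211 211 174 114 115 115 114 113 114 115 114 114 120 206 211 133 111  87 119 184 223 130
254 225 225 224 224 224 212 212 213 209 210 181 114 114 116 116 116  72  78  87 217 221 223 109 139  88 137 163 219  80
```

Spacer is home on the bearing (top face rows 193–240 as predicted). On to the cap.

>>> servo_tool --increments '[{"rx": -0.011,"ry": 0.054,"rz": 0,"dx": 0,"dy": -0.4,"dz": 0.1,"gripper": 0.05},{"rx": -0.022,"ry": 0.109,"rz": 0,"dx": 0,"dy": -1,"dz": 0.1,"gripper": 0.05},{"rx": -0.0335,"ry": 0.1633,"rz": 0,"dx": 0,"dy": -1,"dz": 0.1,"gripper": 0.05},{"rx": -0.0335,"ry": 0.1633,"rz": 0,"dx": 0,"dy": -1,"dz": 0.1,"gripper": 0.05}]'

```text
clock: 19.6
tool_pos: [471.5, 21.4, 197.4]
orientation: [0.985, 0.175, -0.004, -0.0]
force: [-0.3, -0.2, 0.3]
gripper_width: 44.8
finger_force: 0.0
```

>>> servo_tool --increments '[{"rx": 0,"ry": 0,"rz": 0,"dx": -0.1,"dy": -0.6,"dz": 0,"gripper": 0.0},{"rx": 0,"ry": 0,"rz": 0,"dx": -0.2,"dy": -1,"dz": 0,"gripper": 0.0}]'

```text
clock: 19.85
tool_pos: [452.5, -58.9, 199.7]
orientation: [0.984, 0.176, 0.0, 0.001]
force: [0.1, -0.1, 0.2]
gripper_width: 42.7
finger_force: 0.0
```

>>> servo_tool --increments '[{"rx": 0,"ry": 0,"rz": 0,"dx": -0.1,"dy": -0.6,"dz": 0,"gripper": 0.0},{"rx": 0,"ry": 0,"rz": 0,"dx": -0.2,"dy": -1,"dz": 0,"gripper": 0.0}]'

```text
clock: 20.1
tool_pos: [436.4, -139.2, 200.3]
orientation: [0.984, 0.176, 0.001, 0.001]
force: [0.2, -0.2, 0.4]
gripper_width: 42.8
finger_force: 0.0
```

>>> servo_tool --increments '[{"rx": 0,"ry": 0,"rz": 0,"dx": -0.02,"dy": -0.6,"dz": -0.3,"gripper": 0.0},{"rx": 0,"ry": 0,"rz": 0,"dx": -0.04,"dy": -1,"dz": -0.6,"gripper": 0.0},{"rx": 0,"ry": 0,"rz": 0,"dx": -0.04,"dy": -1,"dz": -0.8,"gripper": 0.0}]'

```text
clock: 20.48
tool_pos: [433.1, -219.1, 135.6]
orientation: [0.985, 0.175, 0.0, 0.001]
force: [0.5, 1.0, 0.4]
gripper_width: 42.8
finger_force: 0.0
```

>>> servo_tool --increments '[{"rx": 0,"ry": 0,"rz": 0,"dx": 0,"dy": -0.24,"dz": -0.2,"gripper": 0.0},{"rx": 0,"ry": 0,"rz": 0,"dx": 0,"dy": -0.24,"dz": -0.2,"gripper": 0.0},{"rx": 0,"ry": 0,"rz": 0,"dx": 0,"dy": -0.24,"dz": -0.2,"gripper": 0.0},{"rx": 0,"ry": 0,"rz": 0,"dx": 0,"dy": -0.24,"dz": -0.2,"gripper": 0.0}]'

```text
clock: 20.98
tool_pos: [434.9, -237.4, 121.5]
orientation: [0.984, 0.176, -0.0, 0.001]
force: [-0.5, -0.6, -0.3]
gripper_width: 42.9
finger_force: 0.0
```

```bash
python3 -c "
from h import *
s=r.state();C=cam('wrist',s);im=eyes.snapshot('wrist'); cv2.imwrite('pics/w13.png',im);rep(0)
q=sat(C,[434.8,-237.3,28],im,50);print(q[:4]);print(ext(C,[434.8,-237.3],15,0,28))
for row in q[4][::4,::2]: print(''.join('.#'[v] for v in row))
"
```

```text
pos [ 434.9 -237.4  121.5] d 100.8 lat [ -39.84 -339.99  -61.9 ] tilt err deg [  5.82 -28.08   0.04] q [-4.990e-01  2.100e-01 -4.880e-01  8.720e-01 -1.000e-03  2.289e+00] F [-0.5 -0.3  0.7] w 43.1 t 21.02
((257, 205), 'bbox x 207-307 y 155-255', array([259.6, 209.2]), array([ 96.3, 115.5]))
(array([234.6, 173.7]), array([279.6, 225.7]))
.....#............##.......###..........##########
............................##..##################
.........................#######..################
........###............###########################
...##..#######.......##.########..################
...##.....###......###############################
####.##.......#############################.######
####..........############################.#######
#######...###################################.####
##################################################
###############################################.##
#######.############################.########..##.
######.##############################.#########.##
##################################################
#######.############################..###.########
######....#########################......#####..##
####....#########################...#########...##
........#########.############.######..##.........
...##.######..#########........#####.......###..##
#####..################..#....#####.###....##..###
############.###.##.####.......#######.#########..
#################..###......####.#################
.#############.....###########.....##.#########..#
.############################.##################..
########.#####.###################################
```

```bash
python3 -c "
from h import *
im=cv2.imread('pics/w13.png');C=cam('wrist');print(ext(C,[434.8,-237.3],15,28,28))
hs=cv2.cvtColor(im,cv2.COLOR_BGR2HSV)
for y in range(165,236,4): print(y,' '.join('%3d/%2d'%(hs[y,x,2],hs[y,x,1]) for x in range(224,290,4)))
"
```

```text
(array([234.5, 182.6]), array([279.5, 225.6]))
165 181/61 178/57 191/63 195/63 194/66 217/60 180/58 217/69 195/63 109/49 100/43 108/50 125/59  99/49  81/38 103/45 120/49
169 208/56 175/52 184/54 199/63 214/66 218/61 196/65 122/61 114/51 103/47  87/35 124/58 119/60 112/59  81/38  98/44  86/36
173 189/62 193/55 185/51 207/60 216/66 193/58  89/49 112/55  86/44 108/45  87/44 102/50 118/58 109/54  99/46 112/48 113/54
177 217/63 212/63 179/58 185/55 172/55  88/43 210/24 209/26 205/26 204/25 209/23  97/47 105/51  98/44 114/45 110/46  95/43
181 205/68 198/70 199/62 198/58 106/36 202/25 206/24 206/25 205/25 203/26 202/23 206/22 120/45 111/51  98/39  97/45 111/48
185 210/68 202/63 151/56  97/42 202/23 203/23 237/15 246/ 6 240/12 243/ 9 237/13 214/26 197/23  88/35  94/35 101/50 109/54
189 205/66  96/43 112/52 128/30 207/26 241/12 238/14 231/17 237/14 237/15 235/13 240/12 206/25 142/32 107/48 101/43  98/44
193 111/57 111/48 109/44 201/28 239/13 226/16 239/13 239/13 239/13 239/13 239/12 235/14 241/13 198/24 110/49 105/51  94/46
197  98/42 120/53 107/50 231/17 232/15 239/13 240/13 239/13 239/14 23
[... 460 characters left out ...]
5 238/13 238/14 237/14 237/14 237/14 234/13 236/15 218/23 154/36 144/60 156/62 167/67
217 152/64  93/38 112/52 113/50 233/18 230/16 237/14 236/14 234/15 234/13 234/16 223/19 234/14 163/64 152/62 152/54 145/55
221 121/53 102/45 113/50 110/44 115/49 182/29 240/13 225/18 231/15 232/18 239/13 219/29 134/53 133/56 139/59 153/55 116/51
225 110/44 106/46 129/67 111/46 122/59  97/45 101/48 122/54 192/44 148/67 154/65 150/63 133/46 138/54 152/62 157/63 136/51
229  94/41  92/42 116/55  99/41 114/40 132/43 110/51 162/60 150/61 160/65 167/61 138/52 140/51 139/57 124/49 154/60 147/66
233  79/39  86/39  98/44 106/53 106/51 123/54 141/52 126/49 141/54 153/60 138/67 132/56 128/52 141/61 136/53 142/56 127/58
```

>>> servo_tool --increments '[{"rx": 0,"ry": 0,"rz": 0,"dx": 0,"dy": 0.005,"dz": -0.4,"gripper": 0.0},{"rx": 0,"ry": 0,"rz": 0,"dx": 0,"dy": 0.005,"dz": -0.8,"gripper": 0.0},{"rx": 0,"ry": 0,"rz": 0,"dx": 0,"dy": 0.005,"dz": -1,"gripper": 0.0},{"rx": 0,"ry": 0,"rz": 0,"dx": 0,"dy": 0.005,"dz": -1,"gripper": 0.0}]'

```text
clock: 21.52
tool_pos: [433.7, -236.7, 40.3]
orientation: [0.984, 0.176, -0.002, -0.0]
force: [0.3, -0.3, 0.4]
gripper_width: 42.9
finger_force: 0.0
```

>>> servo_tool --increments '[{"rx": 0,"ry": 0,"rz": 0,"dx": 0,"dy": 0,"dz": -0.15,"gripper": 0.0},{"rx": 0,"ry": 0,"rz": 0,"dx": 0,"dy": 0,"dz": -0.285,"gripper": 0.0},{"rx": 0,"ry": 0,"rz": 0,"dx": 0,"dy": 0,"dz": -0.285,"gripper": 0.0}]'

```text
clock: 21.9
tool_pos: [433.8, -236.9, 17.4]
orientation: [0.984, 0.176, -0.001, -0.0]
force: [-0.7, -0.2, 0.4]
gripper_width: 42.9
finger_force: 0.0
```

>>> servo_tool --increments '[{"rx": 0,"ry": 0,"rz": 0,"dx": 0,"dy": 0,"dz": 0,"gripper": -1},{"rx": 0,"ry": 0,"rz": 0,"dx": 0,"dy": 0,"dz": 0,"gripper": -1},{"rx": 0,"ry": 0,"rz": 0,"dx": 0,"dy": 0,"dz": 0,"gripper": -1},{"rx": 0,"ry": 0,"rz": 0,"dx": 0,"dy": 0,"dz": 0,"gripper": -1}]'

```text
clock: 22.4
tool_pos: [434.6, -237.4, 18.3]
orientation: [0.984, 0.176, -0.001, 0.0]
force: [-0.7, -0.6, 2.7]
gripper_width: 28.5
finger_force: 59.2
```

```bash
python3 -c "
from h import *
rep(0);print(r.state()['finger_force'])"
```

```text
pos [ 434.6 -237.4   18.3] d 11.62 lat [ -83.82 -348.9   -87.82] tilt err deg [  5.81 -28.11   0.03] q [-4.990e-01  3.380e-01 -5.990e-01  6.340e-01 -1.000e-03  2.289e+00] F [-0.7 -0.6  2.7] w 28.5 t 22.4
59.234851375222206
```

>>> servo_tool --increments '[{"rx": 0,"ry": 0,"rz": 0,"dx": 0,"dy": 0,"dz": 0.4,"gripper": -1},{"rx": 0,"ry": 0,"rz": 0,"dx": 0,"dy": 0.2,"dz": 1,"gripper": -1}]'

```text
clock: 22.65
tool_pos: [433.2, -221.0, 97.8]
orientation: [0.985, 0.175, -0.002, -0.0]
force: [0.6, 1.0, -1.1]
gripper_width: 28.6
finger_force: 59.4
```

>>> servo_tool --increments '[{"rx": 0,"ry": 0,"rz": 0,"dx": 0.1,"dy": 0.5,"dz": 0.6,"gripper": -1},{"rx": 0,"ry": 0,"rz": 0,"dx": 0.14,"dy": 1,"dz": 1,"gripper": -1}]'

```text
clock: 22.9
tool_pos: [446.5, -140.7, 180.4]
orientation: [0.985, 0.175, 0.0, 0.001]
force: [1.2, 0.9, -0.6]
gripper_width: 28.6
finger_force: 59.4
```

>>> servo_tool --increments '[{"rx": 0,"ry": 0,"rz": 0,"dx": 0.1,"dy": 0.6,"dz": 0.05,"gripper": -1},{"rx": 0,"ry": 0,"rz": 0,"dx": 0.14,"dy": 1,"dz": 0.1,"gripper": -1}]'

```text
clock: 23.15
tool_pos: [457.1, -59.5, 186.8]
orientation: [0.984, 0.176, -0.0, 0.0]
force: [0.5, -0.5, -0.8]
gripper_width: 28.3
finger_force: 59.4
```

>>> servo_tool --increments '[{"rx": 0,"ry": 0,"rz": 0,"dx": 0.1,"dy": 0.6,"dz": 0.05,"gripper": -1},{"rx": 0,"ry": 0,"rz": 0,"dx": 0.14,"dy": 1,"dz": 0.1,"gripper": -1}]'

```text
clock: 23.4
tool_pos: [467.9, 20.5, 194.2]
orientation: [0.984, 0.176, -0.001, 0.0]
force: [0.2, -0.7, -1.3]
gripper_width: 28.5
finger_force: 59.4
```

>>> servo_tool --increments '[{"rx": 0.011,"ry": -0.054,"rz": 0,"dx": 0.04,"dy": 0.3,"dz": 0,"gripper": -1},{"rx": 0.022,"ry": -0.109,"rz": 0,"dx": 0.08,"dy": 0.6,"dz": 0,"gripper": -1},{"rx": 0.0335,"ry": -0.1633,"rz": 0,"dx": 0.12,"dy": 1,"dz": -0.1,"gripper": -1},{"rx": 0.0335,"ry": -0.1633,"rz": 0,"dx": 0.12,"dy": 1,"dz": -0.2,"gripper": -1},{"rx": 0.0335,"ry": -0.1633,"rz": 0,"dx": 0.12,"dy": 1,"dz": -0.2,"gripper": -1},{"rx": 0.0335,"ry": -0.1633,"rz": 0,"dx": 0.12,"dy": 1,"dz": -0.2,"gripper": -1}]'

```text
clock: 24.15
tool_pos: [480.2, 98.7, 180.3]
orientation: [0.951, 0.169, 0.259, -0.006]
force: [1.1, -0.5, -0.5]
gripper_width: 28.6
finger_force: 59.5
```

```bash
python3 - <<'E'
from h import *
s=r.state();im=eyes.snapshot('wrist'); cv2.imwrite('pics/w14.png',im);rep(0)
g=cv2.cvtColor(im,cv2.COLOR_BGR2GRAY)
print("col257:",[(y,int(g[y,257])) for y in range(200,340,2)])
c=eyes.camera_info("wrist");T=np.array(c["tool_from_camera"]);R=T[:3,:3].T;t=-R@T[:3,3]
C=(192/np.tan(np.radians(c["vertical_fov"]/2)),c["cx"],c["cy"],R,t)
for x0 in (-2,-1,0,1):
  f=lambda z,rad:[float(proj(C,[x0+k*rad,0,z])[1].round(1)) for k in (-1,1)]
  print(x0,"top rim",f(-9.7,15),"bottom rim",f(18.3,15), proj(C,[x0,-15,-9.7])[0],proj(C,[x0,15,-9.7])[0])
for y in (280,290): print(y,[(x,int(g[y,x])) for x in list(range(206,240,2))+list(range(270,310,2))])
E
```

```text
pos [480.1  98.7 180.1] d 95.72 lat [ 2.89 -4.42  1.13] tilt err deg [0.05 0.04 0.03] q [ 2.040e-01 -2.330e-01 -9.280e-01  3.520e-01 -2.000e-03  2.993e+00] F [ 1.1 -0.1 -0.8] w 28.4 t 24.2
col257: [(200, 178), (202, 242), (204, 237), (206, 232), (208, 229), (210, 224), (212, 213), (214, 172), (216, 170), (218, 172), (220, 175), (222, 180), (224, 181), (226, 182), (228, 178), (230, 183), (232, 185), (234, 186), (236, 186), (238, 190), (240, 186), (242, 187), (244, 186), (246, 183), (248, 224), (250, 243), (252, 234), (254, 230), (256, 230), (258, 232), (260, 234), (262, 235), (264, 235), (266, 234), (268, 234), (270, 234), (272, 233), (274, 232), (276, 231), (278, 230), (280, 230), (282, 230), (284, 231), (286, 231), (288, 232), (290, 233), (292, 231), (294, 231), (296, 231), (298, 229), (300, 231), (302, 230), (304, 227), (306, 225), (308, 226), (310, 226), (312, 225), (314, 228), (316, 213), (318, 42), (320, 48), (322, 46), (324, 46), (326, 45), (328, 43), (330, 41), (332, 45), (334, 42), (336, 36), (338, 34)]
-2 top rim [324.9, 254.9] bottom rim [287.4, 227.6] 218.393812961047 297.
[... 455 characters left out ...]
233), (236, 233), (238, 232), (270, 231), (272, 231), (274, 232), (276, 232), (278, 232), (280, 232), (282, 233), (284, 232), (286, 231), (288, 205), (290, 234), (292, 210), (294, 108), (296, 19), (298, 27), (300, 66), (302, 68), (304, 168), (306, 219), (308, 177)]
290 [(206, 49), (208, 31), (210, 30), (212, 44), (214, 59), (216, 35), (218, 25), (220, 178), (222, 227), (224, 231), (226, 214), (228, 228), (230, 229), (232, 227), (234, 229), (236, 229), (238, 229), (270, 230), (272, 231), (274, 229), (276, 230), (278, 230), (280, 230), (282, 230), (284, 230), (286, 233), (288, 171), (290, 197), (292, 190), (294, 164), (296, 21), (298, 26), (300, 60), (302, 61), (304, 38), (306, 41), (308, 41)]
```

>>> servo_tool --increments '[{"rx": 0,"ry": 0,"rz": 0,"dx": -0.041,"dy": 0.054,"dz": -0.017,"gripper": -1},{"rx": 0,"ry": 0,"rz": 0,"dx": 0.03,"dy": 0.07,"dz": -0.15,"gripper": -1},{"rx": 0,"ry": 0,"rz": 0,"dx": 0.116,"dy": 0.086,"dz": -0.295,"gripper": -1},{"rx": 0,"ry": 0,"rz": 0,"dx": 0.116,"dy": 0.086,"dz": -0.295,"gripper": -1},{"rx": 0,"ry": 0,"rz": 0,"dx": 0.116,"dy": 0.086,"dz": -0.295,"gripper": -1},{"rx": 0,"ry": 0,"rz": 0,"dx": 0.116,"dy": 0.086,"dz": -0.295,"gripper": -1}]'

```text
clock: 24.95
tool_pos: [487.0, 105.7, 154.8]
orientation: [0.951, 0.17, 0.258, -0.006]
force: [-0.3, -0.0, -0.7]
gripper_width: 28.2
finger_force: 59.5
```

```bash
python3 -c "
from h import *
rep(0.5)"
```

```text
pos [487.  105.7 154.8] d 69.73 lat [-2.57  0.15 -1.43] tilt err deg [ 0.03 -0.05  0.01] q [ 0.22  -0.178 -0.955  0.272 -0.009  3.006] F [-0.3 -0.  -0.7] w 28.2 t 24.95
```

>>> servo_tool --increments '[{"rx": 0,"ry": 0,"rz": 0,"dx": 0.032,"dy": -0.002,"dz": 0.018,"gripper": -1},{"rx": 0,"ry": 0,"rz": 0,"dx": 0.032,"dy": -0.002,"dz": 0.018,"gripper": -1},{"rx": 0,"ry": 0,"rz": 0,"dx": 0.032,"dy": -0.002,"dz": 0.018,"gripper": -1}]'

```text
clock: 25.32
tool_pos: [489.4, 105.5, 156.1]
orientation: [0.951, 0.17, 0.258, -0.006]
force: [1.6, -0.4, -1.3]
gripper_width: 28.6
finger_force: 59.5
```

```bash
python3 -c "
from h import *
rep(0.5)"
```

```text
pos [489.4 105.5 156.1] d 69.64 lat [-0.16 -0.04 -0.09] tilt err deg [ 0.03 -0.06  0.01] q [ 0.217 -0.174 -0.948  0.274 -0.008  3.004] F [ 1.6 -0.4 -1.3] w 28.6 t 25.32
```

>>> servo_tool --increments '[{"rx": 0,"ry": 0,"rz": 0,"dx": 0.02,"dy": 0.004,"dz": -0.034,"gripper": -1},{"rx": 0,"ry": 0,"rz": 0,"dx": 0.039,"dy": 0.008,"dz": -0.068,"gripper": -1},{"rx": 0,"ry": 0,"rz": 0,"dx": 0.058,"dy": 0.012,"dz": -0.102,"gripper": -1},{"rx": 0,"ry": 0,"rz": 0,"dx": 0.077,"dy": 0.016,"dz": -0.136,"gripper": -1},{"rx": 0,"ry": 0,"rz": 0,"dx": 0.077,"dy": 0.016,"dz": -0.136,"gripper": -1}]'

```text
clock: 25.95
tool_pos: [495.4, 106.8, 144.6]
orientation: [0.951, 0.17, 0.258, -0.006]
force: [0.8, 0.0, -0.8]
gripper_width: 28.4
finger_force: 59.5
```

```bash
python3 -c "
from h import *
rep(0.5)"
```

```text
pos [495.4 106.8 144.6] d 56.67 lat [-0.56 -0.09 -0.32] tilt err deg [ 0.04 -0.12  0.01] q [ 0.217 -0.143 -0.955  0.237 -0.008  3.004] F [ 0.8  0.  -0.8] w 28.4 t 25.95
```

>>> servo_tool --increments '[{"rx": 0,"ry": 0,"rz": 0,"dx": 0.018,"dy": 0.003,"dz": -0.02,"gripper": -1},{"rx": 0,"ry": 0,"rz": 0,"dx": 0.031,"dy": 0.006,"dz": -0.04,"gripper": -1},{"rx": 0,"ry": 0,"rz": 0,"dx": 0.031,"dy": 0.006,"dz": -0.04,"gripper": -1}]'

```text
clock: 26.32
tool_pos: [497.9, 107.2, 141.6]
orientation: [0.951, 0.17, 0.258, -0.006]
force: [-1.0, 0.9, -1.9]
gripper_width: 28.7
finger_force: 59.5
```

>>> servo_tool --increments '[{"rx": 0,"ry": 0,"rz": 0,"dx": 0.009,"dy": 0.002,"dz": -0.016,"gripper": -1},{"rx": 0,"ry": 0,"rz": 0,"dx": 0.009,"dy": 0.002,"dz": -0.016,"gripper": -1}]'

```text
clock: 26.58
tool_pos: [498.7, 107.3, 140.4]
orientation: [0.951, 0.17, 0.258, -0.006]
force: [-0.3, -0.0, -2.2]
gripper_width: 28.0
finger_force: 59.5
```

>>> servo_tool --increments '[{"rx": 0,"ry": 0,"rz": 0,"dx": 0.008,"dy": 0.002,"dz": -0.014,"gripper": -1},{"rx": 0,"ry": 0,"rz": 0,"dx": 0.008,"dy": 0.002,"dz": -0.014,"gripper": -1}]'

```text
clock: 26.82
tool_pos: [498.9, 107.4, 140.1]
orientation: [0.951, 0.17, 0.258, -0.006]
force: [-14.5, -4.4, 15.7]
gripper_width: 28.4
finger_force: 62.0
```

```bash
python3 -c "
from h import *
rep(0.5)"
```

```text
pos [498.9 107.4 140.1] d 50.93 lat [ 0.19 -0.01  0.11] tilt err deg [ 0.05 -0.07  0.02] q [ 0.217 -0.128 -0.956  0.22  -0.008  3.003] F [-14.5  -4.4  15.7] w 28.4 t 26.82
```

>>> servo_tool --increments '[{"rx": 0,"ry": 0,"rz": 0,"dx": 0.003,"dy": 0.001,"dz": -0.005,"gripper": -1},{"rx": 0,"ry": 0,"rz": 0,"dx": 0.003,"dy": 0.001,"dz": -0.005,"gripper": -1},{"rx": 0,"ry": 0,"rz": 0,"dx": -0.004,"dy": -0.001,"dz": 0.007,"gripper": -1},{"rx": 0,"ry": 0,"rz": 0,"dx": -0.004,"dy": -0.001,"dz": 0.007,"gripper": 0.1},{"rx": 0,"ry": 0,"rz": 0,"dx": -0.004,"dy": -0.001,"dz": 0.007,"gripper": 0.2},{"rx": 0,"ry": 0,"rz": 0,"dx": -0.004,"dy": -0.001,"dz": 0.007,"gripper": 0.2}]'

```text
clock: 27.58
tool_pos: [499.3, 107.6, 140.1]
orientation: [0.951, 0.17, 0.258, -0.006]
force: [-0.3, 0.2, -0.3]
gripper_width: 51.2
finger_force: 0.0
```

>>> servo_tool --increments '[{"rx": 0,"ry": 0,"rz": 0,"dx": -0.15,"dy": -0.031,"dz": 0.265,"gripper": 0.2},{"rx": 0,"ry": 0,"rz": 0,"dx": -0.35,"dy": -0.072,"dz": 0.62,"gripper": 0.2},{"rx": 0,"ry": 0,"rz": 0,"dx": -0.5,"dy": -0.302,"dz": 0.88,"gripper": 0.2},{"rx": 0,"ry": 0,"rz": 0,"dx": -0.5,"dy": -0.602,"dz": 0.88,"gripper": 0.2},{"rx": 0,"ry": 0,"rz": 0,"dx": -0.5,"dy": -0.602,"dz": 0.88,"gripper": 0.2}]'

```text
clock: 28.2
tool_pos: [459.3, 58.3, 210.8]
orientation: [0.951, 0.168, 0.259, -0.006]
force: [-0.5, -0.2, -0.0]
gripper_width: 51.2
finger_force: 0.0
```

```bash
python3 -c "
from h import *
rep(0)
im=eyes.snapshot('wrist'); cv2.imwrite('pics/w15.png',im); s=eyes.snapshot('side')
C=cam('wrist');u,v=proj(C,SH+30*AX).round().astype(int);print(u,v); u=max(60,min(u,451));v=max(60,min(v,323))
cv2.imwrite('pics/fin.png',np.hstack([cv2.resize(im[v-60:v+60,u-60:u+60],(390,390)),cv2.resize(s[140:220,240:320],(390,390),interpolation=cv2.INTER_CUBIC)]))"
```

```text
pos [459.3  58.3 210.8] d 136.56 lat [  2.07 -40.68  -3.53] tilt err deg [ 0.09 -0.01  0.05] q [ 0.089 -0.331 -0.912  0.469  0.054  2.895] F [-0.5 -0.2 -0. ] w 51.2 t 28.2
203 181
```

View pics/fin.png

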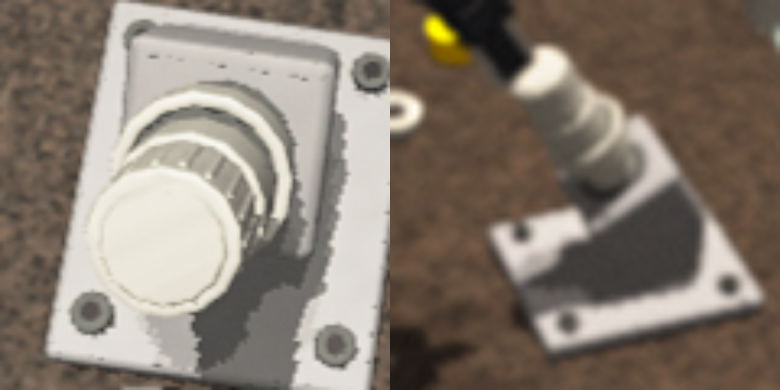

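The final view shows bearing, spacer and cap stacked squarely with no gaps (cap top at (165,245) in the left crop), and the gripper is clear.

```bash
python3 -c "
from rig import hand_in
print(hand_in())"
```

```text
the job is handed in; nothing more can be done
None
```

The bearing, long spacer and end cap are stacked on the spindle in the order asked and pushed home, the gripper has let go and is clear, and I handed the job in after about 28 s of robot time (limit 61 s).

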